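Load the sample rocker in balance

TASK

The sample rocker already carries one vial carrier on its left outer peg. Hang the other three carriers on its free pegs, sharing them between left and right in such an order that the swinging bar never tips onto its stops; press each one gently along its peg until it has clicked fully home behind the sprung catch, never pushing the softly mounted bar harder than about 10 N, and leave all four carriers hanging free and the bar level. Keep the vials upright and leave the bottles, the empty dish and the marker alone.

Things in the scene. Friction and masses are not known exactly. Their poses are not given: they have to be found in the camera images.
- bar (a joint): tilt of the rocker bar about its central pivot, rad: 0 level, positive when the left end is up. The pivot swings freely against a soft damped centring spring (0.85 N m/rad), so one 80 g carrier on an outer peg tips the bar about 0.11 rad on an inner peg about 0.055, and two more on one side than on the other tip it onto its rubber bump stops at 0.155
- bar_centre (a point): centre of the pivoting aluminium bar (270 mm long, 20 high, 18 deep), 170 mm above the bench. Axes go with the bar: y along it to the left, z up, x (the pivot axis) away from the robot. The bar sits in a soft rubber bush: pushed along x it gives way a little (0.13 mm per newton) and springs back; pushes over 11 N strain it, so position does not tell when a carrier is home.
- peg_left_outer (a point): free end of the left outer peg (left is the robot's left as it faces the rocker, +y of the bar); axes as the bar's. The peg roots lie at y = +120, +60, -60, -120 mm on the bar. This one holds a carrier from the start
- peg_left_inner (a point): free end of the left inner peg (left is the robot's left as it faces the rocker, +y of the bar); axes as the bar's. A peg is a steel rod 12 mm thick with a ball end, sticking out of the bar's front along the bar's -x; its end is 66 mm from the bar's centre line. Free at the start
- peg_right_inner (a point): free end of the right inner peg (left is the robot's left as it faces the rocker, +y of the bar); axes as the bar's. A black stop collar (22 mm across) is clamped on every peg, each at its own depth: its front face lies 15.5 to 30 mm from the bar's centre line and is not reported. Home is against it. Free at the start
- peg_right_outer (a point): free end of the right outer peg (left is the robot's left as it faces the rocker, +y of the bar); axes as the bar's. A sprung brass catch on each collar stands 4 mm proud of the peg's top: a ramp from 20 to 5 mm before the collar, steep at the back. A push of 3 to 6 N along the peg drives an eye over it; it then pops up and keeps the plate at the collar. Free at the start
- carrier_a_grip (a point): centre of the blue grip block on top of a steel vial carrier holding a vial with a red cap. The block is 10 mm thick along x, 24 mm wide along y, 30 mm high; the carrier is 143 mm high, weighs about 80 g and stands on a round foot 38 mm across, 128 mm below this point (z up)
- carrier_a_eye (a point): centre of the eye of that carrier, 40 mm below the centre of its grip: a hole 18 mm wide (y) and 15 mm high (z) in a steel plate 4 mm thick (x, the axis of the hole; carrier is the same from both sides). Home on a peg it is within 4 mm of the collar's face and hangs 1.5 mm below the peg's axis
- carrier_b_grip (a point): centre of the blue grip block on top of a steel vial carrier holding a vial with a yellow cap. The block is 10 mm thick along x, 24 mm wide along y, 30 mm high; the carrier is 143 mm high, weighs about 80 g and stands on a round foot 38 mm across, 128 mm below this point (z up)
- carrier_b_eye (a point): centre of the eye of that carrier, 40 mm below the centre of its grip: a hole 18 mm wide (y) and 15 mm high (z) in a steel plate 4 mm thick (x, the axis of the hole; carrier is the same from both sides). Home on a peg it is within 4 mm of the collar's face and hangs 1.5 mm below the peg's axis
- carrier_c_grip (a point): centre of the blue grip block on top of a steel vial carrier holding a vial with a black cap. The block is 10 mm thick along x, 24 mm wide along y, 30 mm high; the carrier is 143 mm high, weighs about 80 g and stands on a round foot 38 mm across, 128 mm below this point (z up)
- carrier_c_eye (a point): centre of the eye of that carrier, 40 mm below the centre of its grip: a hole 18 mm wide (y) and 15 mm high (z) in a steel plate 4 mm thick (x, the axis of the hole; carrier is the same from both sides). Home on a peg it is within 4 mm of the collar's face and hangs 1.5 mm below the peg's axis
- carrier_hung_eye (a point): centre of the eye of the fourth carrier (black-capped vial), of the same make, which hangs home on the left outer peg from the start
- carrier_hung: the fourth carrier, origin under its foot, 88 mm below its eye
- carrier_a: the whole of that carrier, origin under the centre of its foot
- carrier_b: the whole of that carrier, origin under the centre of its foot
- carrier_c: the whole of that carrier, origin under the centre of its foot
- rocker: the whole sample rocker: grey base plate 210x200 mm, white drive tower 190 mm high behind the bar, bar with pegs and catches; origin on the bench under the bar's centre, x away from the robot
- iodine_bottle: brown dropper bottle with black bulb, 34x36x99 mm, origin under its foot; bystander
- blue_bottle: white dropper bottle with blue cap and black bulb, 34x36x99 mm, origin under its foot; bystander
- spare_dish: empty clear petri dish, 64 mm across, 15 mm high, origin under its foot; bystander
- marker: black marker pen lying on the bench, 17x135x16 mm; bystander

How it is judged (in metres and radians):
At the end, for the whole second after the job is handed in: All four carriers hang free on pegs, each on its own peg (6 mm), behind its catch (eye 14 to 34.2 mm in front of the bar centre) and resting down on the peg (eye 1 to 6 mm below its axis); bar level within 0.045 rad; bar and carriers at rest (x of carrier_hung_eye in the frame of bar_centre between -0.0342 and -0.014 m and z of carrier_hung_eye in the frame of bar_centre between -0.006 and -0.001 m and (y of carrier_hung_eye in the frame of bar_centre between 0.114 and 0.126 m or y of carrier_hung_eye in the frame of bar_centre between 0.054 and 0.066 m or y of carrier_hung_eye in the frame of bar_centre between -0.066 and -0.054 m or y of carrier_hung_eye in the frame of bar_centre between -0.126 and -0.114 m) and x of carrier_a_eye in the frame of bar_centre between -0.0342 and -0.014 m and z of carrier_a_eye in the frame of bar_centre between -0.006 and -0.001 m and (y of carrier_a_eye in the frame of bar_centre between 0.114 and 0.126 m or y of carrier_a_eye in the frame of bar_centre between 0.054 and 0.066 m or y of carrier_a_eye in the frame of bar_centre between -0.066 and -0.054 m or y of carrier_a_eye in the frame of bar_centre between -0.126 and -0.114 m) and x of carrier_b_eye in the frame of bar_centre between -0.0342 and -0.014 m and z of carrier_b_eye in the frame of bar_centre between -0.006 and -0.001 m and (y of carrier_b_eye in the frame of bar_centre between 0.114 and 0.126 m or y of carrier_b_eye in the frame of bar_centre between 0.054 and 0.066 m or y of carrier_b_eye in the frame of bar_centre between -0.066 and -0.054 m or y of carrier_b_eye in the frame of bar_centre between -0.126 and -0.114 m) and x of carrier_c_eye in the frame of bar_centre between -0.0342 and -0.014 m and z of carrier_c_eye in the frame of bar_centre between -0.006 and -0.001 m and (y of carrier_c_eye in the frame of bar_centre between 0.114 and 0.126 m or y of carrier_c_eye in the frame of bar_centre between 0.054 and 0.066 m or y of carrier_c_eye in the frame of bar_centre between -0.066 and -0.054 m or y of carrier_c_eye in the frame of bar_centre between -0.126 and -0.114 m) and value of joint bar between -0.045 and 0.045 rad and velocity of joint bar between -0.1 and 0.1 rad/s and linear speed of each of carrier_hung, carrier_a, carrier_b, carrier_c below 0.03 m/s); the robot touches nothing.
It fails at once if the bar tips onto its bump stops (tilt over 0.15 rad) (value of joint bar above 0.15 rad or value of joint bar below -0.15 rad).
It fails at once if a carrier is pressed on the rocker, or the robot presses on the rocker, with more than 12 N (contact force between any of carrier_hung, carrier_a, carrier_b, carrier_c, the arm, the fingers and rocker above 12 N).
It fails at once if a vial carrier is tipped by more than 0.6 rad (angle between any of carrier_hung, carrier_a, carrier_b, carrier_c's own z axis and vertical above 0.6 rad).
It fails at once if a bystander (two dropper bottles, empty dish, marker) is shifted by more than 20 mm (distance of any of iodine_bottle, blue_bottle, spare_dish, marker from where it was at the start of the episode above 0.02 m).
It also fails if it takes over 67 s, if anything falls off the work surface, if the arm or the gripper's body presses on something with over 40 N, if the wrist force passes 120 N, or if a joint passes its speed limit or range.

ROBOT

A 6-joint arm with a two-finger parallel gripper is mounted at the origin on a cart in front of the work surface, level with it; the furniture and walls round the work are solid. World frame = base frame: x ahead of the robot, y to its left, z up, the work surface at z = 0. Lengths are in mm, angles in rad, forces in N, time in s.
With the tool pointing down it reaches from about 275 to 1000 mm from the base axis. Payload 8.4 kg.
Tool frame: the origin (TCP) lies midway between the tips of the shut fingers; the grasp point (between the pads) lies 19 mm behind it; z points along the fingers, y is the line along which they close (so a half turn about z gives the same grasp; the last joint's range is limited). The gripper opens to 85 mm and grips with 20 to 120 N. Pads are 22 mm wide; open, the fingers measure 114 mm over their backs; the gripper's body (76 mm by 85 mm) begins 54 mm behind the grasp point. The pads swing forward as they close: fully open they stand 13 mm farther back than shut.
Start: joints at [-1.21, 0.353, 1.633, -0, 1.155, -0.002], TCP at [221.807, -584.32, 231.281] pointing down, gripper open.
Joint ranges: [-2.63, 2.63], [-0.92, 2.1], [0.06, 2.66], [-1.3, 4.44], [0, 2.69], [-3.02, 3.02]. Speed limits (rad/s): [2.22, 2.22, 2.79, 3.14, 3.14, 3.14].

INTERFACE

Orientations are given as [roll, pitch, yaw] about the fixed x, y, z axes, in that order (R = Rz(yaw) Ry(pitch) Rx(roll)).
In Python, from rig import telemetry, optics, r gives the robot as it stands.
- The arm moves only by the tool play_rows, never from a script. Its arguments are lists of equal length, an entry for each row: "dp": the shift along the tool's x, y, z in units of 40 mm (1.0 is 40 mm), a list of three; "rot": the turn, a rotation vector about the tool's x, y, z in units of 6 degrees (1.0 is 6 degrees), a list of three. In form: {"dp": [[tx, ty, tz], ...], "rot": [[ax, ay, az], ...]}. A call has 1 to 5 rows; each row is the pose to reach, as a shift and turn from the pose commanded when the call began, along the tool's axes at that moment; what a row does not reach only later rows make up. A row lasts 1/12 s, in which the tool goes at most 41.7 mm and 7.16 degrees, less where a joint would pass 70% of its speed; a pose out of reach is approached as far as the arm can. A call with a gripper value outside its range is refused whole. "fingers" is the opening, from 0 (shut) to 1 (fully open), set as the call begins (left out, the last holds). The fingers move at their own pace and stop on an object; "grip_force" is the grip in N (left out, the last holds). Time passes only in rows, so rows that repeat a pose let the fingers close. It gives the time, the measured TCP pose, the force, the opening and the grip force at its end, in the units of the state.
- telemetry.sense(): the state, without advancing time (a new reading comes with each control period).
- optics.grab_frame(name): name is "scene" or "top" or "wrist"; returns a dict with "color" (420x560x3 uint8, red, green, blue), "mtx" (3x3 intrinsics, pixels), "R" (3x3) and "t" (3): a world point X has camera coordinates R X + t; the wrist camera has in their place "mount" (4x4, takes a point from camera to tool coordinates, whose origin is the TCP and whose axes are the flange's). Camera axes: x right, y down, z forward; pixel columns grow to the right and rows downward; lengths in mm; the calibration is good to about 2 mm. A picture is of the moment at which its call begins: read the wrist's pose just before it. There is no depth.
- r.sign_off(): hands the job in; it is judged then, once.
The state is a dict: "clock": time; "qpos": joint angles; "qvel": joint speeds; "joint_efforts": joint torques, N m; "eef_pos": TCP position; "tcp_rot": TCP orientation; "contact_force": force on the tool from outside, world axes, zero at the start; "wrist_torque": the same for the moment, N m; "opening": opening from 0.0 (shut) to 1.0 (fully open); "grasp_force": force on a finger pad.
Only numpy, scipy, OpenCV 4.12 (cv2) and the standard library are available. Lean on these libraries where they do the work, as an engineer would, in place of code of your own. Each camera call takes 0.05 s, during which the arm holds its last target. There are 200 camera calls.

## Working session

There is one attempt and no reset: what is moved stays moved. The work goes in short steps, Python scripts to look and compute and a tool call to move; the robot and the scene stay as the last step left them, time stands still between calls to the robot, and variables do not carry over. Pictures are saved under pics/ and viewed, at most 13 in all, crops included, and the job is handed in when it is done.

Besides the shell and the picture viewer there is one more tool, called after "Request:" as name(argument=value, ...) on one line, values as JSON. play_rows: Moves the arm, as the interface text tells. Its arguments: {"type":"object","properties":{"dp":{"type":"array"},"rot":{"type":"array"},"fingers":{"type":"number"},"grip_force":{"type":"number"}},"required":["dp","rot"]}

```bash
mkdir -p pics
python3 - <<'E'
from rig import telemetry, optics, r
import cv2
s=telemetry.sense(); print(s)
for n in ("scene","top"):
    f=optics.grab_frame(n); cv2.imwrite(f"pics/{n}0.png",f["color"][:,:,::-1]); print(n,f["mtx"].tolist(),f["R"].tolist(),f["t"].tolist())
f=optics.grab_frame("wrist");print(f["mount"].tolist(),f["mtx"].tolist())
E
```

```text
{'clock': 0.0, 'qpos': array([-1.21043399e+00,  3.53626391e-01,  1.63413444e+00,  2.68461513e-05,
        1.15518304e+00, -2.40856518e-03]), 'qvel': array([-0.00128381,  0.00107615,  0.00120137, -0.00113571, -0.00134711,
       -0.00143713]), 'joint_efforts': array([-2.65359180e-03, -6.05263066e+01, -3.42067373e+01, -2.04922758e-04,
        9.26762063e-03, -5.06014175e-06]), 'eef_pos': array([ 221.62877823, -583.88308359,  230.57513073]), 'tcp_rot': array([-3.14024150e+00, -2.78004669e-05,  3.62760023e-01]), 'contact_force': array([ 0.76914201, -0.37537438, -0.28263935]), 'wrist_torque': array([ 0.02120138,  0.00752507, -0.03036805]), 'grasp_force': 0.0, 'opening': 1.001557337271823}
scene [[508.6151158846258, 0.0, 282.24647078770977], [0.0, 508.6151158846258, 206.47908631902308], [0.0, 0.0, 1.0]] [[0.5531069966987006, -0.8330855434905281, 0.006413067131674583], [-0.3619087033178467, -0.2471997773359131, -0.8988405645874412], [0.7503963890276517, 0.4948340603800092, -0.43822883522435496]] [-379.40802287762966, 248.28314517638591, 991.5314235095282]
top [[463.41319166761633, 0.0, 273.0852984280526], [0.0, 463.41319166761633, 205.74717267231244], [0.0, 0.0, 1.0]] [[0.012639538745393565, -0.9999188482962732, -0.0015933870083182557], [-0.9822255809383382, -0.012117399887810404, -0.18731277791518497], [0.18727826945657156, 0.003932612593871273, -0.9822990300043762]] [-124.24462253188385, 513.2411580689333, 1354.3705692816366]
[[-0.0006949550836698995, -0.9491435778316016, -0.31484279521446334, 80.73592430823291], [0.9999997520777317, -0.0006953465053391575, -0.00011107524769868001, -0.09404656138256584], [-0.00011349847937430414, -0.3148427943502318, 0.9491438257523626, -141.37856190738168], [0.0, 0.0, 0.0, 1.0]] [[377.80550846611914, 0.0, 278.57423660539257], [0.0, 377.80550846611914, 202.40815223982966], [0.0, 0.0, 1.0]]
```

View pics/scene0.png

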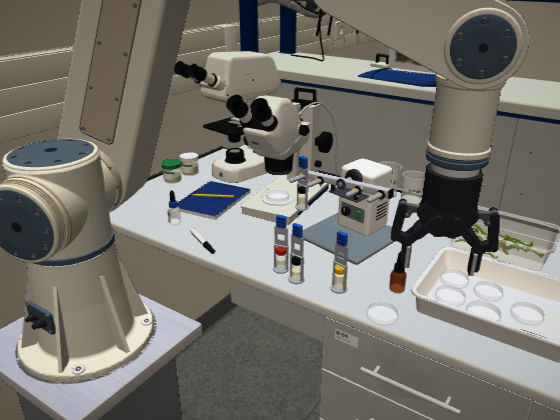

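View pics/top0.png

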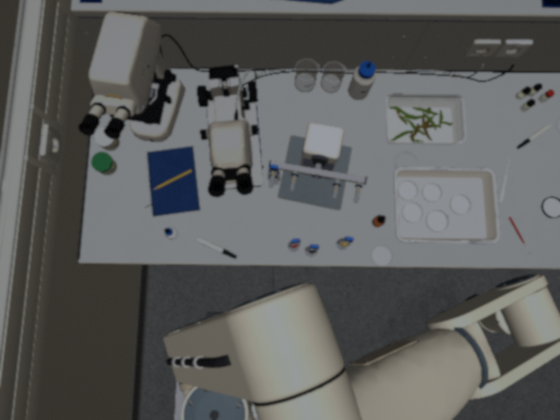

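Scene shows three standing carriers, red (281,245), black (297,250) and yellow (342,262), with the rocker behind at about (345,190). In the top view the blocks are at (295,243), (313,248) and (345,241), and the bar runs (270,168)–(365,181). I'll enlarge both views.

Run:
```python
import cv2,numpy as np
a=cv2.imread("pics/scene0.png")[150:300,260:420]; b=cv2.imread("pics/top0.png")[125:260,260:380]
cv2.imwrite("pics/s1.png",cv2.resize(a,None,fx=4,fy=4,interpolation=cv2.INTER_CUBIC))
cv2.imwrite("pics/t1.png",cv2.resize(b,None,fx=4.4,fy=4.4,interpolation=cv2.INTER_CUBIC))
for n in ("scene0","top0"):
    im=cv2.imread(f"pics/{n}.png");h=cv2.cvtColor(im,cv2.COLOR_BGR2HSV)
    m=cv2.inRange(h,(100,150,80),(125,255,255)); k,l,st,c=cv2.connectedComponentsWithStats(m)
    for i in range(1,k):
        if st[i,4]>8 and 255<c[i][0]<400 and 140<c[i][1]<280:
            p=np.argwhere(l==i)[:,::-1].astype(np.float32); print(n,c[i].round(1),st[i].tolist(),cv2.minAreaRect(p))
```

```text
scene0 [303.2 161.6] [299, 156, 8, 13, 62] ((302.5, 162.0), (12.0, 7.0), 90.0)
scene0 [280.8 220.6] [276, 215, 10, 13, 91] ((280.5, 221.0), (12.0, 9.0), 90.0)
scene0 [297.4 229.7] [293, 223, 9, 15, 88] ((297.0, 230.0), (14.0, 8.0), 90.0)
scene0 [341.9 237.5] [337, 231, 11, 15, 100] ((342.0, 238.0), (10.0, 14.0), 0.0)
top0 [273.4 166.7] [270, 165, 7, 4, 18] ((273.0577087402344, 166.7115478515625), (6.275716304779053, 2.5495097637176514), 11.309932708740234)
top0 [348.8 238.8] [346, 238, 6, 3, 15] ((348.5, 239.0), (2.0, 5.0), 90.0)
top0 [295.  240.5] [292, 240, 7, 2, 12] ((295.0, 240.5), (1.0, 6.0), 90.0)
top0 [314.  246.2] [311, 245, 7, 3, 16] ((314.0, 246.0), (2.0, 6.0), 90.0)
```

View pics/s1.png

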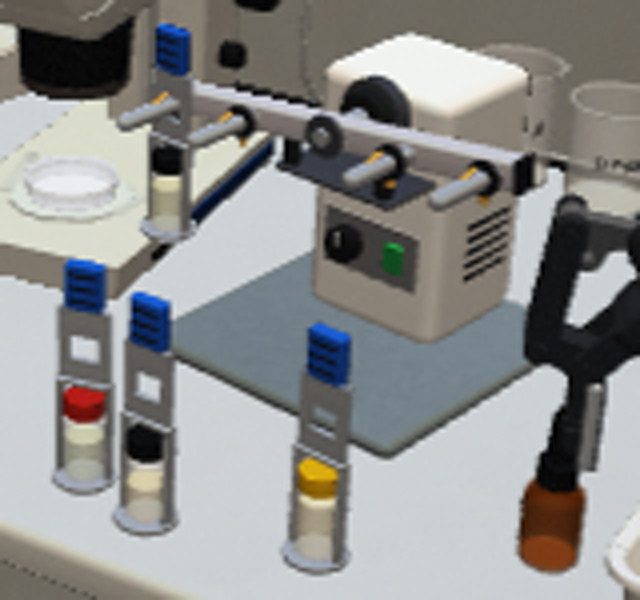

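View pics/t1.png

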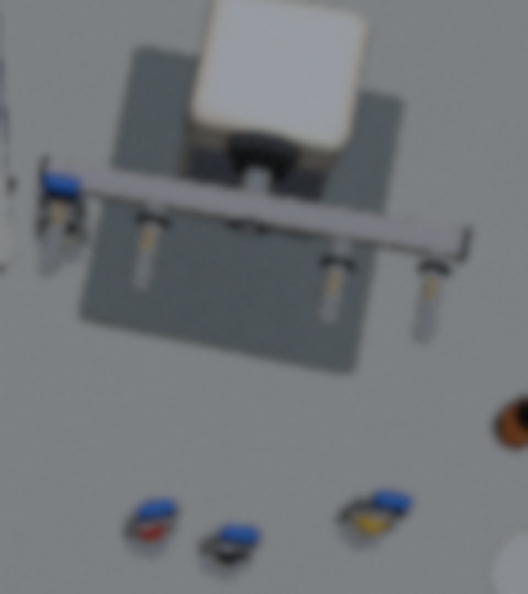

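```bash
cat > h.py <<'E'
import numpy as np, cv2
from scipy.optimize import least_squares
from scipy.spatial.transform import Rotation as Ro
from rig import telemetry, optics, r
def cams():
    return {n:optics.grab_frame(n) for n in("scene","top")}
def proj(f,X):
    c=np.atleast_2d(X)@np.array(f["R"]).T+np.array(f["t"]); p=c@np.array(f["mtx"]).T; return p[:,:2]/p[:,2:]
def wristify(f,s):
    T=np.eye(4);T[:3,:3]=Ro.from_euler("xyz",s["tcp_rot"]).as_matrix();T[:3,3]=s["eef_pos"]
    C=np.linalg.inv(T@np.array(f["mount"])); f["R"]=C[:3,:3];f["t"]=C[:3,3]; return f
def bar(p,L):  # p=x,y,yaw,tilt
    R=Ro.from_euler("zx",[0,0]).as_matrix()
    R=Ro.from_euler("z",p[2]).as_matrix()@Ro.from_euler("x",p[3]).as_matrix()
    return np.atleast_2d(L)@R.T+[p[0],p[1],170]
PEG={"LO":120,"LI":60,"RI":-60,"RO":-120}
def tomove(s,target,yaw):
    """dp, rot units from measured pose to target with tool down at yaw"""
    R=Ro.from_euler("xyz",s["tcp_rot"]); G=Ro.from_euler("xyz",[np.pi,0,yaw])
    return (R.inv().apply(np.array(target)-s["eef_pos"])/40).round(3),(np.degrees((R.inv()*G).as_rotvec())/6).round(3)
E
python3 - <<'E'
from h import *
F=cams()
S=lambda x,y:(x/4+260-.375,y/4+150-.375); T=lambda x,y:(x/4.4+260-.4,y/4.4+125-.4)
tip={k:[-62,v,0] for k,v in PEG.items()}
ob=[("scene",tip["LI"],S(197,138)),("scene",tip["RI"],S(352,176)),("scene",tip["RO"],S(441,198)),("scene",tip["LO"],S(125,119)),
("top",tip["LI"],T(143,284)),("top",tip["RI"],T(331,313)),("top",tip["RO"],T(425,334))]
res=lambda p:np.concatenate([proj(F[n],bar(p,L))[0]-o for n,L,o in ob])
q=least_squares(res,[700,-100,-.15,-.1],loss="soft_l1"); print(q.x.round(3)); print(res(q.x).reshape(-1,2).round(1).tolist())
for n in("LI","RI","RO"): print(n,bar(q.x,tip[n]).round(1))
cs={"a":((280.8,220.6),T(157,509)),"c":((297.4,229.7),T(239,534)),"b":((341.9,237.5),T(392,502))}
for n,(s,t) in cs.items():
    g=least_squares(lambda X:np.concatenate([proj(F["scene"],[X[0],X[1],128])[0]-s,(proj(F["top"],[X[0],X[1],143])[0]-t)]),[600,-100]); print(n,g.x.round(1),g.fun.round(1))
s=telemetry.sense(); print(tomove(s,[480,-100,280],0))
E
```

```text
[ 592.811 -241.159  653.259  238.655]
[[-0.3, 0.6], [0.0, 0.8], [-0.6, 0.7], [0.1, 0.9], [-0.0, -1.0], [-0.1, -0.0], [0.3, -0.9]]
LI [[ 543.4 -170.7  163.6]]
RI [[ 520.5 -287.9  176.4]]
RO [[ 509.1 -346.4  182.8]]
a [ 401.6 -182.3] [-0.6  0.5  0.4 -0.6]
c [ 386.7 -235.1] [-0.9  0.3  0.8 -0.8]
b [ 409.  -332.2] [-1.   0.7  0.9 -1. ]
(array([10.332, -9.025, -1.221]), array([-6.000e-03,  1.000e-03,  3.464e+00]))
```

Request:
play_rows(dp=[[1,-0.8,-0.2],[2,-1.6,-0.4],[3,-2.4,-0.6],[3.9,-3.2,-0.8],[4.7,-3.8,-1.0]], rot=[[0,0,0.8],[0,0,1.6],[0,0,2.4],[0,0,3.2],[0,0,3.464]], fingers=0.55, grip_force=80)

```text
clock: 0.67
eef_pos: [325.5, -404.7, 264.7]
tcp_rot: [-3.141, 0.0, -0.005]
contact_force: [0.3, -0.2, -0.5]
opening: 0.55
grasp_force: 0.0
```

Run:
```python
from h import *
s=telemetry.sense(); print(s["eef_pos"],s["tcp_rot"],s["clock"],tomove(s,[410,-260,280],0))
```

```text
[ 325.46520182 -404.73163304  264.73517908] [-3.14117081e+00  2.70300005e-04 -5.48398142e-03] 0.6667 (array([ 2.093, -3.63 , -0.381]), array([-0.004,  0.003, -0.052]))
```

Request:
play_rows(dp=[[0.5,-0.9,-0.1],[1.0,-1.8,-0.2],[1.5,-2.7,-0.3],[2.0,-3.5,-0.38],[2.0,-3.5,-0.38]], rot=[[0,0,0],[0,0,0],[0,0,0],[0,0,0],[0,0,0]])

```text
clock: 1.08
eef_pos: [408.0, -261.9, 280.7]
tcp_rot: [-3.14, -0.002, 0.004]
contact_force: [0.2, -0.6, -0.3]
opening: 0.551
grasp_force: 0.0
```

Run:
```python
from h import *
s=telemetry.sense(); f=optics.grab_frame("wrist"); print(s["eef_pos"],s["tcp_rot"])
wristify(f,s); print(f["R"].tolist(),f["t"].tolist())
im=f["color"][:,:,::-1].copy(); cv2.imwrite("pics/w1.png",im)
for n,p in {"a":(401.6,-182.3),"c":(386.7,-235.1),"b":(409,-332.2)}.items(): print(n,proj(f,[*p,143]))
m=cv2.inRange(cv2.cvtColor(im,cv2.COLOR_BGR2HSV),(100,150,60),(125,255,255));k,l,st,c=cv2.connectedComponentsWithStats(m)
for i in range(1,k):
    if st[i,4]>60:
        p=np.argwhere(l==i)[:,::-1].astype(np.float32); print(st[i].tolist(),cv2.boxPoints(cv2.minAreaRect(p)).round(1).tolist())
```

```text
[ 407.98111876 -261.88828619  280.73111092] [-3.14024370e+00 -2.28255275e-03  3.91774864e-03]
[[0.003225938121453823, -0.999994170916415, -0.0011186851349458727], [-0.9498731542457756, -0.0034139718150682508, 0.3126169151527624], [-0.31261891204215414, 5.4126153736370825e-05, -0.9498786306175868]] [-262.80350680567676, 330.9726275324613, 553.8132607002217]
a [[176.03083969 195.72880053]]
c [[244.72391102 214.06174963]]
b [[370.45824035 187.18771909]]
[351, 172, 35, 23, 429] [[347.1000061035156, 185.8000030517578], [352.70001220703125, 171.10000610351562], [386.29998779296875, 184.0], [380.6000061035156, 198.6999969482422]]
[164, 180, 35, 22, 425] [[161.89999389648438, 192.0], [196.39999389648438, 178.6999969482422], [201.8000030517578, 192.89999389648438], [167.3000030517578, 206.10000610351562]]
[231, 198, 31, 23, 450] [[230.5, 217.39999389648438], [232.5, 197.3000030517578], [261.79998779296875, 200.3000030517578], [259.79998779296875, 220.39999389648438]]
```

View pics/w1.png

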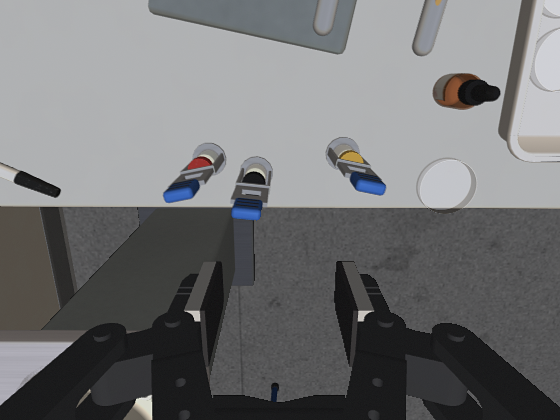

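The wrist view shows the blue blocks of red at (182,191), black at (247,209) and yellow at (368,185), each yawed differently. I'll fit their poses by silhouette.

```bash
cat >> h.py <<'E'
def fitblock(f,g,yaw0,z=128):
    from scipy.optimize import minimize
    h=cv2.cvtColor(f["color"],cv2.COLOR_RGB2HSV); m=cv2.inRange(h,(100,120,50),(125,255,255))
    k,l,st,c=cv2.connectedComponentsWithStats(m); p=proj(f,[*g,z])[0]
    i=min([i for i in range(1,k) if st[i,4]>60],key=lambda i:np.hypot(*(c[i]-p)))
    W=cv2.resize((l==i).astype(np.uint8),None,fx=4,fy=4,interpolation=cv2.INTER_LINEAR); W=cv2.GaussianBlur(W.astype(np.float32),(0,0),2)
    B=np.array([[x,y,q] for x in(-5,5) for y in(-12,12) for q in(-15,15)])
    def cost(v):
        P=B@Ro.from_euler("z",v[2]/20).as_matrix().T+[v[0],v[1],z]
        u=(proj(f,P)+.5)*4; hull=cv2.convexHull((u*16).astype(np.int32)); M=np.zeros(W.shape,np.float32)
        cv2.fillConvexPoly(M,hull,1.0,shift=4); return np.abs(cv2.GaussianBlur(M,(0,0),2)-W).sum()/W.sum()
    o=minimize(cost,[*g,yaw0*20],method="Nelder-Mead",options=dict(initial_simplex=np.array([[g[0]+a,g[1]+b,yaw0*20+c] for a,b,c in((0,0,0),(5,0,0),(0,5,0),(0,0,4))])))
    return o.x[0],o.x[1],o.x[2]/20,o.fun
E
python3 - <<'E'
from h import *
s=telemetry.sense(); f=wristify(optics.grab_frame("wrist"),s)
for n,p,y in (("a",(401.6,-182.3),.37),("c",(386.7,-235.1),-.1),("b",(409,-332.2),-.37)): 
    q=fitblock(f,p,y); print(n,np.round(q,3))
    if n=="b": print(s["eef_pos"],tomove(s,[q[0],q[1],200],q[2]),tomove(s,[q[0],q[1],114],q[2]))
E
```

```text
a [ 401.353 -181.923    0.423    0.412]
c [ 3.86998e+02 -2.35669e+02 -1.58000e-01  4.63000e-01]
b [ 408.059 -333.006   -0.437    0.459]
[ 406.77924344 -264.04775546  280.39766278] (array([0.022, 1.724, 2.01 ]), array([-2.000e-03, -1.000e-02,  4.222e+00])) (array([0.019, 1.724, 4.16 ]), array([-2.000e-03, -1.000e-02,  4.222e+00]))
```

```bash
sed -i 's/    W=cv2.resize((l==i).astype(np.uint8)/    pts=np.argwhere(l==i)[:,::-1].astype(np.int32); Z=np.zeros(l.shape,np.uint8); cv2.fillConvexPoly(Z,cv2.convexHull(pts),1); print(Z.sum(),(l==i).sum())\n    W=cv2.resize(Z/; s/W=cv2.GaussianBlur(W.astype/W=W.astype/; s/(np.float32),(0,0),2)$/(np.float32)/' h.py; sed -n 30,36p h.py
python3 - <<'E'
from h import *
s=telemetry.sense(); f=wristify(optics.grab_frame("wrist"),s)
for n,p,y in (("a",(401.6,-182.3),.37),("c",(386.7,-235.1),-.1),("b",(409,-332.2),-.37)): 
    q=fitblock(f,p,y); print(n,np.round(q,3))
    if n=="b": print(s["eef_pos"],tomove(s,[q[0],q[1],200],q[2]))
E
```

```text
P=B@Ro.from_euler("z",v[2]/20).as_matrix().T+[v[0],v[1],z]
        u=(proj(f,P)+.5)*4; hull=cv2.convexHull((u*16).astype(np.int32)); M=np.zeros(W.shape,np.float32)
        cv2.fillConvexPoly(M,hull,1.0,shift=4); return np.abs(cv2.GaussianBlur(M,(0,0),2)-W).sum()/W.sum()
    o=minimize(cost,[*g,yaw0*20],method="Nelder-Mead",options=dict(initial_simplex=np.array([[g[0]+a,g[1]+b,yaw0*20+c] for a,b,c in((0,0,0),(5,0,0),(0,5,0),(0,0,4))])))
    return o.x[0],o.x[1],o.x[2]/20,o.fun
578 489
a [ 4.01672e+02 -1.82864e+02  3.64000e-01  2.59000e-01]
615 508
c [ 3.86405e+02 -2.35720e+02 -1.80000e-01  2.01000e-01]
567 493
b [ 4.08487e+02 -3.32362e+02 -3.49000e-01  2.55000e-01]
[ 405.89825704 -265.49796455  280.13650019] (array([0.058, 1.671, 2.004]), array([ 0.004, -0.004,  3.363]))
```

Request:
play_rows(dp=[[0,0.8,0.5],[0.06,1.67,1.2],[0.06,1.67,2.0],[0.06,1.67,2.0],[0.06,1.67,2.0]], rot=[[0,0,1.1],[0,0,2.2],[0,0,3.3],[0,0,3.6],[0,0,3.6]])

```text
clock: 1.65
eef_pos: [405.3, -334.3, 197.5]
tcp_rot: [-3.14, 0.005, -0.381]
contact_force: [-0.6, 1.1, -0.5]
opening: 0.549
grasp_force: 0.0
```

Run:
```python
from h import *
s=telemetry.sense(); f=wristify(optics.grab_frame("wrist"),s); s2=telemetry.sense(); print(s["eef_pos"],s2["eef_pos"],s2["tcp_rot"])
q=fitblock(f,(408.4,-332.5),-.38); print(np.round(q,3))
print(tomove(s2,[q[0],q[1],112],q[2]))
cv2.imwrite("pics/w2.png",f["color"][:,:,::-1])
```

```text
[ 405.30540455 -334.30795154  197.48224637] [ 406.31640044 -334.51911412  198.99867148] [-3.14116286e+00  1.98973568e-03 -3.78382167e-01]
1176 945
[ 4.09344e+02 -3.33079e+02 -2.63000e-01  2.12000e-01]
(array([ 0.061, -0.06 ,  2.175]), array([-0.005,  0.019, -1.101]))
```

View pics/w2.png

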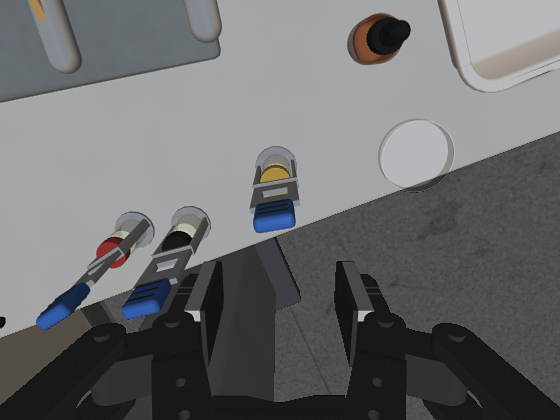

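The yellow block sits centred between the fingers at (274,216), with about 0.1 rad of yaw left. Descending and grasping.

Request:
play_rows(dp=[[0.07,-0.04,0.4],[0.07,-0.04,1.2],[0.07,-0.04,1.9],[0.07,-0.04,2.17],[0.07,-0.04,2.17]], rot=[[0,0,-0.9],[0,0,-1.0],[0,0,-1.0],[0,0,-1.0],[0,0,-1.0]])

```text
clock: 2.12
eef_pos: [409.6, -332.5, 111.7]
tcp_rot: [-3.14, 0.003, -0.272]
contact_force: [-0.9, 0.9, -0.4]
opening: 0.55
grasp_force: 0.0
```

Request:
play_rows(dp=[[0,0,0],[0,0,0],[0,0,0],[0,0,0],[0,0,0]], rot=[[0,0,0],[0,0,0],[0,0,0],[0,0,0],[0,0,0]], fingers=0.1)

```text
clock: 2.53
eef_pos: [412.1, -334.0, 115.1]
tcp_rot: [3.14, -0.004, -0.272]
contact_force: [0.7, -0.5, 7.8]
opening: 0.259
grasp_force: 79.3
```

Request:
play_rows(dp=[[0,0,0],[0,0,0]], rot=[[0,0,0],[0,0,0]])

```text
clock: 2.7
eef_pos: [412.1, -334.0, 115.1]
tcp_rot: [3.14, -0.004, -0.272]
contact_force: [-0.6, 1.4, 7.6]
opening: 0.264
grasp_force: 79.3
```

```bash
cat >> h.py <<'E'
P0=np.array([592.811,-241.159,-.1925,-.106])
E
python3 - <<'E'
from h import *
s=telemetry.sense(); print(s["eef_pos"],s["tcp_rot"],s["contact_force"],s["opening"],s["grasp_force"])
for k in PEG: print(k,bar(P0,[-66,PEG[k],0]).round(1))
E
```

```text
[ 412.13107444 -333.97166553  115.14951123] [ 3.14004723 -0.00356919 -0.27198715] [-0.58487172  1.43960536  7.61024125] 0.2635887236941218 79.31981700472534
LO [[ 550.9 -111.4  157.3]]
LI [[ 539.4 -170.   163.7]]
RI [[ 516.6 -287.1  176.3]]
RO [[ 505.2 -345.7  182.7]]
```

Request:
play_rows(dp=[[0,0,-0.4],[0,0,-1.0],[0,0,-1.7],[0,0,-2.4],[0,0,-2.4]], rot=[[0,0,0],[0,0,0],[0,0,0],[0,0,0],[0,0,0]])

```text
clock: 3.12
eef_pos: [413.3, -335.0, 215.3]
tcp_rot: [3.138, -0.008, -0.272]
contact_force: [-0.2, -1.3, -0.3]
opening: 0.261
grasp_force: 78.6
```

```bash
cat >> h.py <<'E'
def barT(P,x,y,dz):  # level-direction target above bar point
    return bar(P,[x,y,0])[0]+[0,0,dz]
E
python3 - <<'E'
from h import *
s=telemetry.sense(); print(s["eef_pos"],s["contact_force"],tomove(s,barT(P0,-105,-120,27),P0[2]))
E
```

```text
[ 413.31625732 -334.99535645  215.28862288] [-0.232337   -1.33794116 -0.28564482] (array([ 1.311, -0.284,  0.15 ]), array([ 0.039, -0.079, -0.759]))
```

Request:
play_rows(dp=[[0.4,-0.1,0],[0.8,-0.2,0.1],[1.31,-0.28,0.13],[1.31,-0.28,0.13],[1.31,-0.28,0.13]], rot=[[0,0,-0.4],[0,0,-0.76],[0,0,-0.76],[0,0,-0.76],[0,0,-0.76]])

```text
clock: 3.53
eef_pos: [465.2, -336.0, 203.1]
tcp_rot: [-3.141, 0.001, -0.191]
contact_force: [-0.4, 0.1, -0.2]
opening: 0.259
grasp_force: 78.5
```

Run:
```python
from h import *
s=telemetry.sense(); f=wristify(optics.grab_frame("wrist"),s);g=optics.grab_frame("scene"); s2=telemetry.sense(); print(s["eef_pos"],s2["eef_pos"],s2["tcp_rot"],s2["contact_force"])
for k in PEG: print(k,"wrist tip/root",proj(f,bar(P0,[[-66,PEG[k],0],[-9,PEG[k],0]])).round(1).tolist(),"scene tip",proj(g,bar(P0,[-66,PEG[k],0])).round(1))
e=s2["eef_pos"]-[0,0,27]; print("eye pred wrist",proj(f,e),"scene",proj(g,e), "block", proj(f,s2["eef_pos"]+[0,0,13+15]))
w=f["color"][:,:,::-1]; c=cv2.resize(np.ascontiguousarray(g["color"][130:280,250:430,::-1]),None,fx=2.8,fy=2.8,interpolation=cv2.INTER_CUBIC)
M=np.zeros((600,800,3),np.uint8); M[:420,:504]=c[:420]; 
cv2.imwrite("pics/m1.png",np.vstack([cv2.resize(np.ascontiguousarray(w),(400,300)),np.zeros((0,400,3),np.uint8)]))
W=cv2.resize(np.ascontiguousarray(w[:,150:520]),None,fx=1,fy=1); S=cv2.resize(np.ascontiguousarray(g["color"][140:280,270:410,::-1]),(420,420),interpolation=cv2.INTER_CUBIC)
cv2.imwrite("pics/m1.png",np.hstack([W,S]))
```

```text
[ 465.15307517 -335.96464982  203.05410644] [ 463.91825881 -335.86163121  203.20963177] [-3.14111144e+00  1.38342937e-03 -1.91899999e-01] [-0.03357321  0.17643267 -0.08235406]
LO wrist tip/root [[-192.2, 159.4], [-241.3, 36.1]] scene tip [[289.8 180.7]]
LI wrist tip/root [[-85.0, 162.3], [-124.3, 34.8]] scene tip [[307.5 185.1]]
RI wrist tip/root [[151.8, 168.5], [137.1, 31.8]] scene tip [[346.6 195. ]]
RO wrist tip/root [[283.0, 171.9], [283.7, 30.1]] scene tip [[368.2 200.4]]
eye pred wrist [[278.96992011 252.92954208]] scene [[355.60843918 208.81173319]] block [[279.11491466 321.90654089]]
```

View pics/m1.png

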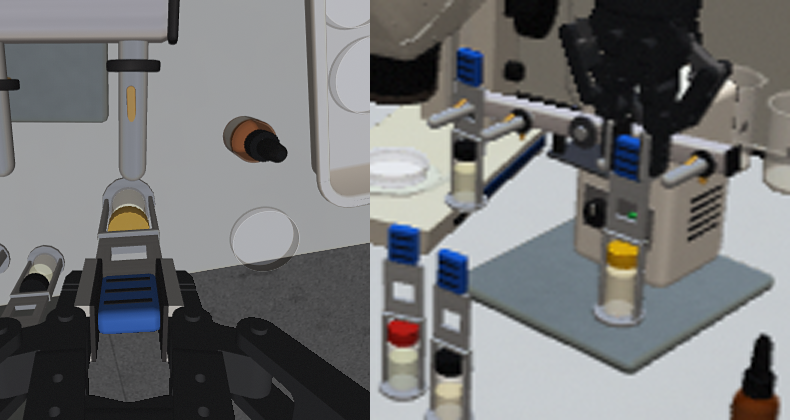

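The wrist view shows the peg tip at (283,178) and the eye at (279,253), so the eye is about 2 mm to the left and, by telemetry, 6 mm low. The scene view agrees with the model.

Request:
play_rows(dp=[[0,0.04,-0.15],[0.2,0.04,-0.15],[0.4,0.04,-0.15],[0.65,0.04,-0.15],[0.65,0.04,-0.15]], rot=[[0,0,0],[0,0,0],[0,0,0],[0,0,0],[0,0,0]])

```text
clock: 4.05
eef_pos: [491.7, -343.5, 210.2]
tcp_rot: [3.141, -0.002, -0.192]
contact_force: [-0.3, 0.7, -0.3]
opening: 0.26
grasp_force: 78.5
```

```bash
cat >> h.py <<'E'
def inbar(P,s):
    c,n=np.cos(P[2]),np.sin(P[2]); d=s["eef_pos"]-[P[0],P[1],170]; return np.array([c*d[0]+n*d[1],-n*d[0]+c*d[1],d[2]+170])
def rep(P,k,off=27):
    s=telemetry.sense(); b=inbar(P,s); pz=bar(P,[-50,PEG[k],0])[0,2]; yt=PEG[k]*np.cos(P[3])
    print("eye bar x %.1f  y err %.1f  z err %.1f"%(b[0],b[1]-yt,b[2]-off-pz),s["tcp_rot"].round(3),s["contact_force"].round(1),s["clock"]); return s
E
python3 - <<'E'
from h import *
s=rep(P0,"RO"); f=wristify(optics.grab_frame("wrist"),s)
for n,z in (("collar top",11),("ramp",8)):
    xs=np.arange(-60,-10,4); print(n,list(zip(xs.tolist(),proj(f,bar(P0,[[x,-120,z] for x in xs]))[:,1].round().tolist())))
cv2.imwrite("pics/w3.png",f["color"][:,:,::-1])
h=cv2.cvtColor(f["color"],cv2.COLOR_RGB2HSV); print(h[:110,283].tolist())
E
```

```text
eye bar x -79.7  y err -0.4  z err 0.5 [ 3.141e+00 -2.000e-03 -1.920e-01] [-0.3  0.7 -0.3] 4.05
collar top [(-60, 221.0), (-56, 212.0), (-52, 204.0), (-48, 195.0), (-44, 186.0), (-40, 177.0), (-36, 168.0), (-32, 159.0), (-28, 150.0), (-24, 140.0), (-20, 131.0), (-16, 121.0), (-12, 111.0)]
ramp [(-60, 218.0), (-56, 210.0), (-52, 202.0), (-48, 193.0), (-44, 184.0), (-40, 176.0), (-36, 167.0), (-32, 158.0), (-28, 148.0), (-24, 139.0), (-20, 130.0), (-16, 120.0), (-12, 110.0)]
[[100, 5, 154], [110, 5, 154], [100, 5, 154], [100, 5, 154], [110, 5, 154], [100, 5, 154], [105, 3, 153], [110, 5, 155], [110, 5, 154], [110, 5, 154], [105, 3, 154], [100, 5, 154], [105, 3, 154], [110, 5, 154], [110, 5, 154], [100, 5, 154], [110, 5, 154], [100, 5, 154], [110, 5, 154], [105, 3, 154], [105, 3, 153], [100, 5, 154], [110, 5, 155], [110, 5, 154], [100, 5, 153], [100, 5, 154], [110, 5, 154], [110, 5, 154], [105, 7, 155], [100, 5, 155], [100, 5, 154], [110, 5, 154], [100, 5, 154], [105, 7, 155], [105, 3, 154], [105, 3, 153], [105, 3, 152], [110, 5, 154], [100, 5, 153], [100, 5, 153], [100, 5, 153], [100, 
[... 344 characters left out ...]
, 154], [110, 5, 155], [105, 3, 149], [0, 7, 114], [15, 9, 111], [0, 4, 133], [0, 2, 147], [150, 4, 145], [135, 3, 146], [135, 7, 147], [126, 9, 149], [126, 8, 150], [129, 12, 151], [124, 12, 153], [124, 13, 154], [128, 13, 155], [124, 13, 156], [124, 12, 154], [124, 13, 155], [128, 13, 153], [120, 12, 154], [124, 13, 154], [124, 12, 154], [124, 13, 155], [128, 13, 154], [124, 12, 154], [124, 13, 155], [124, 12, 155], [124, 12, 155], [124, 12, 153], [124, 12, 152], [124, 14, 151], [128, 14, 149], [124, 12, 149], [124, 14, 150], [124, 14, 150], [124, 14, 150], [120, 12, 151], [124, 13, 153], [120, 12, 153], [126, 8, 150], [143, 7, 148], [170, 5, 147], [0, 7, 146], [9, 12, 147], [13, 16, 148]]
```

Run:
```python
import cv2,numpy as np
h=cv2.cvtColor(cv2.imread("pics/w3.png"),cv2.COLOR_BGR2HSV)
c=h[100:240,281:286].astype(int).mean(1); print("dark rows",(np.where(c[:,2]<70)[0]+100).tolist()); print("brass",(np.where((c[:,1]>90)&(c[:,2]>90)&(c[:,0]<35))[0]+100).tolist())
```

```text
dark rows [129, 130, 131, 132, 133, 134, 135, 136, 137, 138, 139, 236, 237, 238, 239]
brass []
```

Request:
play_rows(dp=[[0.08,0,0.01],[0.15,0,0.01],[0.22,0,0.015],[0.28,0,0.015],[0.34,0,0.015]], rot=[[0,0,0],[0,0,0],[0,0,0],[0,0,0],[0,0,0]])

```text
clock: 4.52
eef_pos: [503.0, -345.4, 209.3]
tcp_rot: [-3.142, 0.0, -0.193]
contact_force: [-1.2, -0.3, -0.4]
opening: 0.26
grasp_force: 78.5
```

Request:
play_rows(dp=[[0.05,0,0],[0.09,0,0],[0.13,0,0],[0.17,0,0],[0.2,0,0]], rot=[[0,0,0],[0,0,0],[0,0,0],[0,0,0],[0,0,0]])

```text
clock: 4.93
eef_pos: [510.9, -347.0, 209.3]
tcp_rot: [3.142, -0.0, -0.193]
contact_force: [0.1, -0.8, -0.6]
opening: 0.258
grasp_force: 78.5
```

Run:
```python
from h import *
s=rep(P0,"RO"); f=optics.grab_frame("wrist");g=optics.grab_frame("scene")
W=np.ascontiguousarray(f["color"][:,150:520,::-1]); S=cv2.resize(np.ascontiguousarray(g["color"][140:280,270:410,::-1]),(420,420),interpolation=cv2.INTER_CUBIC)
cv2.imwrite("pics/m2.png",np.hstack([W,S]))
```

```text
eye bar x -60.2  y err -0.2  z err -0.4 [ 3.142 -0.    -0.193] [ 0.1 -0.8 -0.6] 4.9333
```

View pics/m2.png

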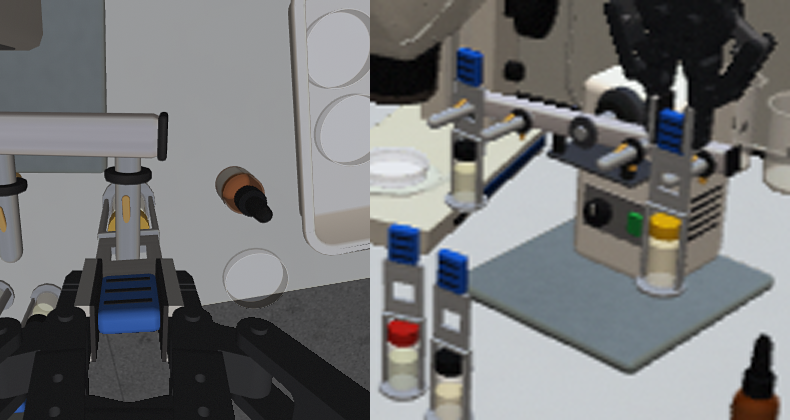

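The peg is inside the eye (wrist ~(278,250), scene tip at (667,180)). Next I press on toward the catch.

Request:
play_rows(dp=[[0.06,0,0],[0.12,0,0],[0.18,0,0],[0.23,0,0],[0.26,0,0]], rot=[[0,0,0],[0,0,0],[0,0,0],[0,0,0],[0,0,0]])

```text
clock: 5.45
eef_pos: [521.2, -349.0, 209.3]
tcp_rot: [3.142, -0.0, -0.193]
contact_force: [0.3, -0.4, -0.9]
opening: 0.26
grasp_force: 78.5
```

Request:
play_rows(dp=[[0.02,0,0],[0.04,0,0],[0.06,0,0],[0.08,0,0],[0.1,0,0]], rot=[[0,0,0],[0,0,0],[0,0,0],[0,0,0],[0,0,0]])

```text
clock: 5.87
eef_pos: [524.9, -349.7, 209.3]
tcp_rot: [-3.142, -0.0, -0.193]
contact_force: [-0.5, 1.2, -0.7]
opening: 0.262
grasp_force: 78.5
```

Request:
play_rows(dp=[[0.02,0,0],[0.04,0,0],[0.06,0,0],[0.08,0,0],[0.1,0,0]], rot=[[0,0,0],[0,0,0],[0,0,0],[0,0,0],[0,0,0]])

```text
clock: 6.28
eef_pos: [528.8, -350.4, 209.3]
tcp_rot: [-3.142, 0.0, -0.193]
contact_force: [-0.9, -0.0, -1.1]
opening: 0.264
grasp_force: 78.5
```

```bash
python3 -c "
from h import *
rep(P0,'RO')"
```

```text
eye bar x -41.9  y err -0.2  z err -0.4 [-3.142  0.    -0.193] [-0.9 -0.  -1.1] 6.2833
```

Request:
play_rows(dp=[[0.02,0,0],[0.04,0,0],[0.06,0,0],[0.08,0,0],[0.1,0,0]], rot=[[0,0,0],[0,0,0],[0,0,0],[0,0,0],[0,0,0]])

```text
clock: 6.7
eef_pos: [532.8, -351.2, 209.3]
tcp_rot: [3.142, 0.0, -0.193]
contact_force: [0.2, 0.2, -0.2]
opening: 0.264
grasp_force: 78.5
```

Request:
play_rows(dp=[[0.015,0,0],[0.03,0,0],[0.045,0,0],[0.06,0,0],[0.075,0,0]], rot=[[0,0,0],[0,0,0],[0,0,0],[0,0,0],[0,0,0]])

```text
clock: 7.12
eef_pos: [535.7, -351.8, 209.3]
tcp_rot: [-3.142, -0.0, -0.193]
contact_force: [-0.2, -0.4, -1.0]
opening: 0.259
grasp_force: 78.5
```

Request:
play_rows(dp=[[0.01,0,0],[0.02,0,0],[0.03,0,0],[0.04,0,0],[0.05,0,0]], rot=[[0,0,0],[0,0,0],[0,0,0],[0,0,0],[0,0,0]])

```text
clock: 7.53
eef_pos: [537.6, -352.2, 209.3]
tcp_rot: [-3.142, -0.0, -0.193]
contact_force: [-0.7, 0.3, -0.8]
opening: 0.264
grasp_force: 78.5
```

Request:
play_rows(dp=[[0.01,0,0],[0.02,0,0],[0.03,0,0],[0.035,0,0],[0.04,0,0]], rot=[[0,0,0],[0,0,0],[0,0,0],[0,0,0],[0,0,0]])

```text
clock: 7.95
eef_pos: [539.2, -352.5, 209.3]
tcp_rot: [-3.142, 0.0, -0.193]
contact_force: [-0.9, -0.3, -0.6]
opening: 0.26
grasp_force: 78.5
```

Request:
play_rows(dp=[[0.005,0,0],[0.01,0,0],[0.015,0,0],[0.02,0,0],[0.025,0,0]], rot=[[0,0,0],[0,0,0],[0,0,0],[0,0,0],[0,0,0]])

```text
clock: 8.37
eef_pos: [540.1, -352.7, 209.3]
tcp_rot: [-3.142, 0.0, -0.193]
contact_force: [-1.7, 0.8, -0.3]
opening: 0.263
grasp_force: 78.5
```

Request:
play_rows(dp=[[0.005,0,0],[0.01,0,0],[0.015,0,0],[0.02,0,0],[0.025,0,0]], rot=[[0,0,0],[0,0,0],[0,0,0],[0,0,0],[0,0,0]])

```text
clock: 8.78
eef_pos: [541.0, -352.8, 209.3]
tcp_rot: [-3.142, 0.0, -0.193]
contact_force: [-2.1, -0.7, -0.7]
opening: 0.267
grasp_force: 78.5
```

Request:
play_rows(dp=[[0.005,0,0],[0.01,0,0],[0.015,0,0],[0.018,0,0]], rot=[[0,0,0],[0,0,0],[0,0,0],[0,0,0]])

```text
clock: 9.12
eef_pos: [541.7, -353.0, 209.2]
tcp_rot: [-3.142, 0.0, -0.193]
contact_force: [-2.7, 0.7, -0.7]
opening: 0.263
grasp_force: 78.5
```

Request:
play_rows(dp=[[0.005,0,0],[0.01,0,0],[0.012,0,0]], rot=[[0,0,0],[0,0,0],[0,0,0]])

```text
clock: 9.37
eef_pos: [542.2, -353.1, 209.3]
tcp_rot: [-3.142, 0.0, -0.193]
contact_force: [-2.7, 0.8, -0.9]
opening: 0.264
grasp_force: 78.5
```

Request:
play_rows(dp=[[0.005,0,0],[0.01,0,0],[0.012,0,0]], rot=[[0,0,0],[0,0,0],[0,0,0]])

```text
clock: 9.62
eef_pos: [542.7, -353.2, 209.3]
tcp_rot: [-3.142, 0.0, -0.193]
contact_force: [-3.6, 0.4, -0.7]
opening: 0.258
grasp_force: 78.5
```

Request:
play_rows(dp=[[0.005,0,0],[0.01,0,0],[0.012,0,0]], rot=[[0,0,0],[0,0,0],[0,0,0]])

```text
clock: 9.87
eef_pos: [543.1, -353.2, 209.3]
tcp_rot: [-3.142, 0.0, -0.193]
contact_force: [-4.4, 0.5, -0.0]
opening: 0.262
grasp_force: 78.5
```

Request:
play_rows(dp=[[0.005,0,0],[0.01,0,0],[0.012,0,0]], rot=[[0,0,0],[0,0,0],[0,0,0]])

```text
clock: 10.12
eef_pos: [543.7, -353.3, 209.2]
tcp_rot: [-3.141, 0.0, -0.193]
contact_force: [-5.1, 0.7, -0.2]
opening: 0.263
grasp_force: 78.5
```

Request:
play_rows(dp=[[0.005,0,0],[0.01,0,0],[0.012,0,0]], rot=[[0,0,0],[0,0,0],[0,0,0]])

```text
clock: 10.37
eef_pos: [544.1, -353.4, 209.3]
tcp_rot: [-3.142, 0.0, -0.193]
contact_force: [-4.9, 0.6, -1.2]
opening: 0.261
grasp_force: 78.5
```

Request:
play_rows(dp=[[0.005,0,0],[0.01,0,0],[0.012,0,0]], rot=[[0,0,0],[0,0,0],[0,0,0]])

```text
clock: 10.62
eef_pos: [544.5, -353.5, 209.2]
tcp_rot: [-3.142, 0.0, -0.193]
contact_force: [-4.3, 0.8, -1.0]
opening: 0.263
grasp_force: 78.5
```

Request:
play_rows(dp=[[0.005,0,0],[0.01,0,0],[0.01,0,0]], rot=[[0,0,0],[0,0,0],[0,0,0]])

```text
clock: 10.87
eef_pos: [545.0, -353.6, 209.2]
tcp_rot: [-3.141, 0.0, -0.193]
contact_force: [-4.0, 0.8, -1.0]
opening: 0.262
grasp_force: 78.4
```

Request:
play_rows(dp=[[0.005,0,0],[0.01,0,0],[0.01,0,0]], rot=[[0,0,0],[0,0,0],[0,0,0]])

```text
clock: 11.12
eef_pos: [545.4, -353.7, 209.3]
tcp_rot: [-3.142, 0.0, -0.193]
contact_force: [-4.9, 0.3, -0.0]
opening: 0.26
grasp_force: 78.4
```

Request:
play_rows(dp=[[0.005,0,0],[0.01,0,0],[0.01,0,0]], rot=[[0,0,0],[0,0,0],[0,0,0]])

```text
clock: 11.37
eef_pos: [545.6, -353.7, 209.2]
tcp_rot: [-3.142, 0.001, -0.193]
contact_force: [-5.7, 1.7, -0.7]
opening: 0.267
grasp_force: 78.4
```

Request:
play_rows(dp=[[0.005,0,0],[0.01,0,0],[0.01,0,0]], rot=[[0,0,0],[0,0,0],[0,0,0]])

```text
clock: 11.62
eef_pos: [546.1, -353.8, 209.2]
tcp_rot: [-3.141, 0.0, -0.193]
contact_force: [-3.9, 1.0, -1.3]
opening: 0.26
grasp_force: 78.4
```

Request:
play_rows(dp=[[0.005,0,0],[0.01,0,0],[0.01,0,0]], rot=[[0,0,0],[0,0,0],[0,0,0]])

```text
clock: 11.87
eef_pos: [546.5, -353.9, 209.2]
tcp_rot: [-3.141, 0.0, -0.193]
contact_force: [-5.5, 1.1, 0.2]
opening: 0.263
grasp_force: 78.4
```

Request:
play_rows(dp=[[0.005,0,0],[0.01,0,0],[0.01,0,0]], rot=[[0,0,0],[0,0,0],[0,0,0]])

```text
clock: 12.12
eef_pos: [547.1, -354.0, 209.3]
tcp_rot: [-3.141, -0.0, -0.193]
contact_force: [-4.4, 0.9, -1.2]
opening: 0.261
grasp_force: 78.4
```

Request:
play_rows(dp=[[0.005,0,0],[0.01,0,0],[0.01,0,0]], rot=[[0,0,0],[0,0,0],[0,0,0]])

```text
clock: 12.37
eef_pos: [548.2, -354.3, 209.7]
tcp_rot: [3.141, -0.002, -0.193]
contact_force: [-0.9, 0.5, 0.1]
opening: 0.262
grasp_force: 78.5
```

Request:
play_rows(dp=[[0.005,0,0],[0.008,0,0],[0.008,0,0]], rot=[[0,0,0],[0,0,0],[0,0,0]])

```text
clock: 12.62
eef_pos: [548.0, -354.3, 209.5]
tcp_rot: [3.141, -0.001, -0.193]
contact_force: [-0.4, -0.6, -0.9]
opening: 0.259
grasp_force: 78.5
```

The catch has clicked (force fell from 5 N to 0). I'll lower the bar to level with the carrier, then release.

Request:
play_rows(dp=[[0,0,0.04],[0,0,0.09],[0,0.01,0.14],[0,0.01,0.19],[0,0.015,0.24]], rot=[[0,0,0],[0,0,0],[0,0,0],[0,0,0],[0,0,0]])

```text
clock: 13.03
eef_pos: [547.7, -354.7, 199.4]
tcp_rot: [-3.141, -0.0, -0.193]
contact_force: [-0.6, 0.5, -0.6]
opening: 0.26
grasp_force: 78.5
```

Request:
play_rows(dp=[[0,0,0.04],[0,0,0.07],[0,0,0.07],[0,0,0.07],[0,0,0.07]], rot=[[0,0,0],[0,0,0],[0,0,0],[0,0,0],[0,0,0]])

```text
clock: 13.45
eef_pos: [547.7, -354.8, 197.0]
tcp_rot: [3.141, -0.0, -0.193]
contact_force: [-2.1, -0.7, 0.3]
opening: 0.264
grasp_force: 78.5
```

Request:
play_rows(dp=[[0,0,0],[0,0,0],[0,0,0],[0,0,0]], rot=[[0,0,0],[0,0,0],[0,0,0],[0,0,0]], fingers=0.5)

```text
clock: 13.78
eef_pos: [547.8, -354.7, 197.0]
tcp_rot: [3.142, -0.0, -0.193]
contact_force: [0.0, -0.9, -0.2]
opening: 0.501
grasp_force: 0.0
```

Request:
play_rows(dp=[[0,0,-0.3],[0,0,-0.8],[0,0,-1.4],[0,0,-2],[0,0,-2]], rot=[[0,0,0],[0,0,0],[0,0,0],[0,0,0],[0,0,0]])

```text
clock: 14.2
eef_pos: [549.8, -356.1, 283.4]
tcp_rot: [3.139, -0.008, -0.193]
contact_force: [0.7, -0.3, 0.3]
opening: 0.501
grasp_force: 0.0
```

Run:
```python
from h import *
P=P0.copy();P[3]=0
s=telemetry.sense(); F=cams(); b=[]
for n in("scene","top"):
    h=cv2.cvtColor(F[n]["color"],cv2.COLOR_RGB2HSV); m=cv2.inRange(h,(100,120,60),(125,255,255));k,l,st,c=cv2.connectedComponentsWithStats(m)
    print(n,[(c[i].round(1).tolist(),int(st[i,4])) for i in range(1,k) if st[i,4]>8 and 255<c[i][0]<400 and 130<c[i][1]<280])
    print("pred hung, RO block",proj(F[n],bar(P,[[-24,120,38],[-24,-120,38]])).round(1).tolist())
q=(401.6,-182.5,.35); print(s["eef_pos"],tomove(s,[q[0],q[1],240],q[2]))
S=cv2.resize(np.ascontiguousarray(F["scene"]["color"][140:280,270:410,::-1]),(420,420),interpolation=cv2.INTER_CUBIC); cv2.imwrite("pics/m3.png",S)
```

```text
scene [([303.2, 156.8], 73), ([380.9, 184.9], 112), ([280.6, 220.8], 103), ([297.5, 229.9], 108)]
pred hung, RO block [[301.4, 157.6], [380.5, 184.6]]
top [([273.7, 165.3], 28)]
pred hung, RO block [[273.7, 166.8], [360.8, 184.3]]
[ 549.75019398 -356.10379732  283.3647729 ] (array([-4.474, -3.554,  1.039]), array([ 0.049, -0.064, -5.182]))
```

Request:
play_rows(dp=[[-0.9,-0.7,0],[-1.8,-1.4,0.1],[-2.7,-2.1,0.3],[-3.6,-2.8,0.6],[-4.2,-3.4,0.8]], rot=[[0,0,-1],[0,0,-2],[0,0,-3],[0,0,-4],[0,0,-4.8]])

```text
clock: 14.72
eef_pos: [412.9, -196.5, 246.2]
tcp_rot: [-3.141, 0.001, 0.315]
contact_force: [0.5, 0.8, -0.1]
opening: 0.498
grasp_force: 0.0
```

Request:
play_rows(dp=[[0,0,0.1],[0,0,0.3],[0,0,0.3],[0,0,0.3]], rot=[[0,0,0],[0,0,0],[0,0,0],[0,0,0]])

```text
clock: 15.05
eef_pos: [415.8, -198.4, 235.1]
tcp_rot: [-3.141, 0.0, 0.309]
contact_force: [-0.1, 0.1, 0.1]
opening: 0.5
grasp_force: 0.0
```

Run:
```python
from h import *
optics.grab_frame("wrist"); s=telemetry.sense(); f=wristify(optics.grab_frame("wrist"),s); s2=telemetry.sense(); print(s2["eef_pos"],s2["tcp_rot"])
q=fitblock(f,(401.6,-182.5),.32); print(np.round(q,3),fitblock(f,(386.5,-235.7),-.15))
print(tomove(s2,[q[0],q[1],200],q[2]))
```

```text
[ 416.0950921  -198.7100553   235.56257179] [ 3.14135815e+00 -1.58445769e-04  3.09065575e-01]
856 688
853 708
[ 4.02288e+02 -1.82392e+02  2.23000e-01  1.95000e-01] (np.float64(385.9639582747257), np.float64(-235.29550018440773), np.float64(-0.33226262466921996), np.float64(0.23179395496845245))
(array([-0.205, -0.494,  0.889]), array([ 0.002, -0.002,  0.818]))
```

Request:
play_rows(dp=[[-0.2,-0.49,0.4],[-0.2,-0.49,0.89],[-0.2,-0.49,0.89],[-0.2,-0.49,0.89]], rot=[[0,0,0.4],[0,0,0.4],[0,0,0.4],[0,0,0.4]])

```text
clock: 15.48
eef_pos: [401.8, -182.0, 199.7]
tcp_rot: [-3.141, 0.001, 0.268]
contact_force: [-0.6, 0.4, 0.2]
opening: 0.499
grasp_force: 0.0
```

Run:
```python
from h import *
optics.grab_frame("wrist"); s=telemetry.sense(); f=wristify(optics.grab_frame("wrist"),s); s2=telemetry.sense(); print(s2["eef_pos"],s2["tcp_rot"])
q=fitblock(f,(402,-182.5),.28); print(np.round(q,3))
print(tomove(s2,[q[0],q[1],112],q[2]))
W=f["color"][150:300,180:380,::-1]; cv2.imwrite("pics/w4.png",cv2.resize(np.ascontiguousarray(W),None,fx=3,fy=3,interpolation=cv2.INTER_CUBIC))
```

```text
[ 402.7896374  -182.44324205  200.87900626] [ 3.14066752e+00 -1.03330874e-03  2.67940946e-01]
1156 934
[ 4.02136e+02 -1.81699e+02  1.13000e-01  1.97000e-01]
(array([-0.013, -0.024,  2.222]), array([ 0.008, -0.011,  1.477]))
```

View pics/w4.png

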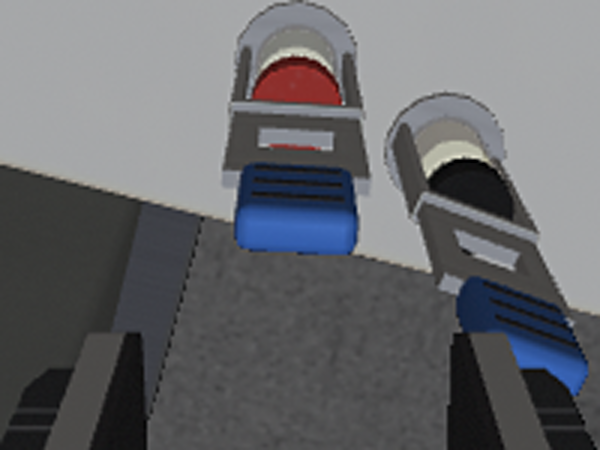

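The red block's slope in the wrist view puts its yaw at ≈0.2, and the fingers straddle it clear of the black carrier. Descending and grasping.

Request:
play_rows(dp=[[-0.01,-0.02,0.4],[-0.01,-0.02,1.2],[-0.01,-0.02,1.9],[-0.01,-0.02,2.2],[-0.01,-0.02,2.2]], rot=[[0,0,0.65],[0,0,0.65],[0,0,0.65],[0,0,0.65],[0,0,0.65]])

```text
clock: 16.0
eef_pos: [400.4, -180.9, 110.4]
tcp_rot: [-3.14, 0.002, 0.2]
contact_force: [-0.7, 0.1, 1.2]
opening: 0.496
grasp_force: 0.0
```

Request:
play_rows(dp=[[0,0,0],[0,0,0],[0,0,0],[0,0,0],[0,0,0]], rot=[[0,0,0],[0,0,0],[0,0,0],[0,0,0],[0,0,0]], fingers=0.1)

```text
clock: 16.42
eef_pos: [402.4, -181.6, 113.5]
tcp_rot: [3.14, -0.003, 0.2]
contact_force: [-1.2, 0.2, 9.2]
opening: 0.263
grasp_force: 85.6
```

Request:
play_rows(dp=[[0,0,-0.2],[0,0,-0.7],[0,0,-1.4],[0,0,-2.1],[0,0,-2.1]], rot=[[0,0,0],[0,0,0],[0,0,0],[0,0,0],[0,0,0]])

```text
clock: 16.83
eef_pos: [403.8, -182.2, 201.4]
tcp_rot: [3.137, -0.007, 0.2]
contact_force: [0.7, -1.1, -0.4]
opening: 0.261
grasp_force: 84.6
```

```bash
cat >> h.py <<'E'
P1=P0.copy();P1[3]=0
E
python3 - <<'E'
from h import *
optics.grab_frame("wrist"); s=telemetry.sense(); print(s["eef_pos"],s["tcp_rot"],s["contact_force"],tomove(s,barT(P1,-108,60,27),P0[2]))
E
```

```text
[ 402.9399752  -181.86317853  199.23843949] [ 3.13780324 -0.00518475  0.20015803] [ 0.98780455 -0.72210944 -1.03094796] (array([ 2.436, -0.023,  0.069]), array([ 0.026, -0.056,  3.75 ]))
```

Request:
play_rows(dp=[[0.5,0,0],[1.1,0,0],[1.8,-0.02,0.04],[2.4,-0.02,0.04],[2.4,-0.02,0.04]], rot=[[0,0,1],[0,0,2],[0,0,3],[0,0,3.75],[0,0,3.75]])

```text
clock: 17.3
eef_pos: [498.6, -160.5, 194.0]
tcp_rot: [-3.141, -0.002, -0.196]
contact_force: [0.6, 0.5, -1.7]
opening: 0.266
grasp_force: 84.6
```

Request:
play_rows(dp=[[0,0,0],[0,0,0]], rot=[[0,0,0],[0,0,0]])

```text
clock: 17.47
eef_pos: [493.8, -160.9, 193.5]
tcp_rot: [-3.141, 0.002, -0.191]
contact_force: [-0.1, -0.6, -0.0]
opening: 0.261
grasp_force: 84.6
```

```bash
cat >> h.py <<'E'
def look(P,k,off,name):
    optics.grab_frame("wrist"); s=rep(P,k,off); f=wristify(optics.grab_frame("wrist"),s)
    cv2.imwrite(name,f["color"][:,:,::-1]); h=cv2.cvtColor(f["color"],cv2.COLOR_RGB2HSV)
    p=lambda x,z:proj(f,bar(P,[x,PEG[k],z]))[0]
    print("pred tip,root",p(-66,0).round(1),p(-12,0).round(1),"eye",proj(f,s["eef_pos"]-[0,0,off]).round(1))
    # peg rod edges: gradient profile at a few x
    g=cv2.cvtColor(f["color"],cv2.COLOR_RGB2GRAY).astype(int)
    for x in(-60,-54,-48):
        u,v=p(x,0); lo=int(u)-22; row=g[int(round(v)),lo:lo+45]; d=np.diff(row); print(x,round(v),"pred col %.1f"%u,"edges",[(lo+i+.5,int(d[i])) for i in np.argsort(-abs(d))[:5]])
    c=[h[int(round(p(x,11)[1])),int(round(p(x,11)[0]))-1:int(round(p(x,11)[0]))+2,2].mean() for x in np.arange(-44,-10,1.)]
    print("dark x:",[int(x) for x,v in zip(np.arange(-44,-10,1.),c) if v<75])
E
python3 -c "
from h import *
look(P1,'LI',25.5,'pics/w5.png')"
```

```text
eye bar x -112.7  y err -0.3  z err -1.8 [-3.142e+00  2.000e-03 -1.920e-01] [-0.8 -0.1 -0.2] 17.5167
pred tip,root [278. 158.] [278.   24.1] eye [[278.7 251.8]]
-60 144 pred col 278.0 edges [(np.float64(263.5), -63), (np.float64(291.5), 34), (np.float64(290.5), 32), (np.float64(289.5), -19), (np.float64(265.5), 12)]
-54 131 pred col 278.0 edges [(np.float64(291.5), 52), (np.float64(263.5), -38), (np.float64(262.5), -31), (np.float64(264.5), 17), (np.float64(289.5), -15)]
-48 117 pred col 278.0 edges [(np.float64(291.5), 46), (np.float64(263.5), -36), (np.float64(262.5), -30), (np.float64(264.5), 15), (np.float64(290.5), 15)]
dark x: [-24, -23, -22, -21, -20]
```

Request:
play_rows(dp=[[0.25,-0.01,-0.03],[0.5,-0.01,-0.03],[0.75,-0.01,-0.03],[0.95,-0.01,-0.03],[1.0,-0.01,-0.03]], rot=[[0,0,0],[0,0,0],[0,0,0],[0,0,0],[0,0,0]])

```text
clock: 17.98
eef_pos: [536.2, -168.9, 195.6]
tcp_rot: [3.141, -0.001, -0.193]
contact_force: [0.4, 1.0, -1.7]
opening: 0.264
grasp_force: 84.6
```

Request:
play_rows(dp=[[0.05,0,0],[0.1,0,0],[0.15,0,0],[0.2,0,0],[0.25,0,0]], rot=[[0,0,0],[0,0,0],[0,0,0],[0,0,0],[0,0,0]])

```text
clock: 18.4
eef_pos: [544.1, -170.3, 195.5]
tcp_rot: [-3.142, 0.0, -0.193]
contact_force: [-0.5, 0.3, -1.9]
opening: 0.266
grasp_force: 84.6
```

```bash
python3 -c "
from h import *
rep(P1,'LI',25.5)"
```

```text
eye bar x -61.3  y err 0.2  z err 0.0 [-3.142  0.    -0.193] [-0.5  0.3 -1.9] 18.4
```

Request:
play_rows(dp=[[0.06,0,0],[0.13,0,0],[0.2,0,0],[0.26,0,0],[0.3,0,0]], rot=[[0,0,0],[0,0,0],[0,0,0],[0,0,0],[0,0,0]])

```text
clock: 18.82
eef_pos: [556.3, -172.7, 195.5]
tcp_rot: [3.142, -0.0, -0.193]
contact_force: [0.0, -0.1, -0.6]
opening: 0.261
grasp_force: 84.6
```

Request:
play_rows(dp=[[0.03,0,0],[0.06,0,0],[0.09,0,0],[0.12,0,0],[0.15,0,0]], rot=[[0,0,0],[0,0,0],[0,0,0],[0,0,0],[0,0,0]])

```text
clock: 19.23
eef_pos: [561.8, -173.8, 195.5]
tcp_rot: [3.142, 0.0, -0.193]
contact_force: [0.1, -0.6, -1.1]
opening: 0.261
grasp_force: 84.6
```

Request:
play_rows(dp=[[0.02,0,0],[0.04,0,0],[0.06,0,0],[0.08,0,0],[0.1,0,0]], rot=[[0,0,0],[0,0,0],[0,0,0],[0,0,0],[0,0,0]])

```text
clock: 19.65
eef_pos: [565.7, -174.5, 195.5]
tcp_rot: [-3.142, 0.0, -0.193]
contact_force: [-0.9, -0.7, -0.5]
opening: 0.263
grasp_force: 84.6
```

```bash
python3 -c "
from h import *
rep(P1,'LI',25.5)"
```

```text
eye bar x -39.3  y err 0.2  z err 0.0 [-3.142  0.    -0.193] [-0.9 -0.7 -0.5] 19.65
```

Request:
play_rows(dp=[[0.02,0,0],[0.04,0,0],[0.05,0,0]], rot=[[0,0,0],[0,0,0],[0,0,0]])

```text
clock: 19.9
eef_pos: [567.8, -174.9, 195.5]
tcp_rot: [-3.142, -0.0, -0.193]
contact_force: [-0.1, -0.2, -1.4]
opening: 0.261
grasp_force: 84.6
```

Request:
play_rows(dp=[[0.02,0,0],[0.035,0,0],[0.05,0,0]], rot=[[0,0,0],[0,0,0],[0,0,0]])

```text
clock: 20.15
eef_pos: [569.6, -175.3, 195.5]
tcp_rot: [-3.142, 0.0, -0.193]
contact_force: [0.0, 0.5, -0.2]
opening: 0.262
grasp_force: 84.6
```

Request:
play_rows(dp=[[0.01,0,0],[0.02,0,0],[0.03,0,0]], rot=[[0,0,0],[0,0,0],[0,0,0]])

```text
clock: 20.4
eef_pos: [570.7, -175.5, 195.5]
tcp_rot: [-3.142, 0.0, -0.193]
contact_force: [-1.1, 1.1, 0.2]
opening: 0.265
grasp_force: 84.6
```

Request:
play_rows(dp=[[0.008,0,0],[0.016,0,0],[0.025,0,0]], rot=[[0,0,0],[0,0,0],[0,0,0]])

```text
clock: 20.65
eef_pos: [571.5, -175.6, 195.4]
tcp_rot: [-3.142, 0.001, -0.193]
contact_force: [-2.7, 0.9, -0.3]
opening: 0.262
grasp_force: 84.6
```

Request:
play_rows(dp=[[0.005,0,0],[0.01,0,0],[0.015,0,0]], rot=[[0,0,0],[0,0,0],[0,0,0]])

```text
clock: 20.9
eef_pos: [572.1, -175.8, 195.4]
tcp_rot: [-3.142, 0.001, -0.193]
contact_force: [-3.0, 0.8, -0.7]
opening: 0.263
grasp_force: 84.6
```

Request:
play_rows(dp=[[0.005,0,0],[0.01,0,0],[0.015,0,0]], rot=[[0,0,0],[0,0,0],[0,0,0]])

```text
clock: 21.15
eef_pos: [572.7, -175.8, 195.4]
tcp_rot: [-3.142, 0.001, -0.193]
contact_force: [-2.9, 0.9, -0.3]
opening: 0.263
grasp_force: 84.6
```

Request:
play_rows(dp=[[0.005,0,0],[0.01,0,0],[0.012,0,0]], rot=[[0,0,0],[0,0,0],[0,0,0]])

```text
clock: 21.4
eef_pos: [573.3, -176.0, 195.4]
tcp_rot: [-3.142, 0.0, -0.193]
contact_force: [-2.9, 0.6, -0.4]
opening: 0.266
grasp_force: 84.6
```

Request:
play_rows(dp=[[0.005,0,0],[0.01,0,0],[0.012,0,0]], rot=[[0,0,0],[0,0,0],[0,0,0]])

```text
clock: 21.65
eef_pos: [573.7, -176.0, 195.4]
tcp_rot: [-3.142, 0.001, -0.193]
contact_force: [-5.5, 1.9, -0.5]
opening: 0.262
grasp_force: 84.6
```

Request:
play_rows(dp=[[0.005,0,0],[0.01,0,0],[0.01,0,0]], rot=[[0,0,0],[0,0,0],[0,0,0]])

```text
clock: 21.9
eef_pos: [574.1, -176.1, 195.4]
tcp_rot: [-3.142, 0.0, -0.193]
contact_force: [-5.0, 1.0, -0.3]
opening: 0.261
grasp_force: 84.6
```

Request:
play_rows(dp=[[0.005,0,0],[0.01,0,0],[0.01,0,0]], rot=[[0,0,0],[0,0,0],[0,0,0]])

```text
clock: 22.15
eef_pos: [574.4, -176.2, 195.4]
tcp_rot: [-3.142, 0.001, -0.193]
contact_force: [-5.7, 1.3, -1.3]
opening: 0.261
grasp_force: 84.6
```

Request:
play_rows(dp=[[0.005,0,0],[0.01,0,0],[0.01,0,0]], rot=[[0,0,0],[0,0,0],[0,0,0]])

```text
clock: 22.4
eef_pos: [574.8, -176.3, 195.4]
tcp_rot: [-3.142, 0.001, -0.193]
contact_force: [-4.3, 1.9, -0.7]
opening: 0.26
grasp_force: 84.6
```

Request:
play_rows(dp=[[0.005,0,0],[0.01,0,0],[0.01,0,0]], rot=[[0,0,0],[0,0,0],[0,0,0]])

```text
clock: 22.65
eef_pos: [575.3, -176.4, 195.4]
tcp_rot: [3.142, 0.001, -0.193]
contact_force: [-4.5, 2.6, -0.9]
opening: 0.265
grasp_force: 84.6
```

Request:
play_rows(dp=[[0.005,0,0],[0.01,0,0],[0.01,0,0]], rot=[[0,0,0],[0,0,0],[0,0,0]])

```text
clock: 22.9
eef_pos: [575.7, -176.5, 195.4]
tcp_rot: [3.142, 0.001, -0.193]
contact_force: [-5.3, 0.9, 0.5]
opening: 0.269
grasp_force: 84.6
```

Request:
play_rows(dp=[[0.005,0,0],[0.01,0,0],[0.01,0,0]], rot=[[0,0,0],[0,0,0],[0,0,0]])

```text
clock: 23.15
eef_pos: [576.1, -176.6, 195.4]
tcp_rot: [3.142, 0.0, -0.193]
contact_force: [-5.2, 1.0, -0.9]
opening: 0.262
grasp_force: 84.6
```

Request:
play_rows(dp=[[0.005,0,0],[0.01,0,0],[0.01,0,0]], rot=[[0,0,0],[0,0,0],[0,0,0]])

```text
clock: 23.4
eef_pos: [576.7, -176.7, 195.5]
tcp_rot: [3.142, -0.0, -0.193]
contact_force: [-4.3, 0.5, -1.1]
opening: 0.266
grasp_force: 84.6
```

Request:
play_rows(dp=[[0.005,0,0],[0.01,0,0],[0.01,0,0]], rot=[[0,0,0],[0,0,0],[0,0,0]])

```text
clock: 23.65
eef_pos: [578.3, -177.0, 196.0]
tcp_rot: [3.141, -0.003, -0.193]
contact_force: [-0.3, 0.8, -1.4]
opening: 0.262
grasp_force: 84.6
```

Request:
play_rows(dp=[[0.005,0,0],[0.008,0,0],[0.008,0,0]], rot=[[0,0,0],[0,0,0],[0,0,0]])

```text
clock: 23.9
eef_pos: [577.7, -176.9, 195.6]
tcp_rot: [3.142, -0.001, -0.193]
contact_force: [0.4, 0.5, -0.8]
opening: 0.263
grasp_force: 84.6
```

It clicked again. Lowering, releasing and going to the black carrier.

Request:
play_rows(dp=[[0,0,0.03],[0,0,0.06],[0,0,0.09],[0,0,0.12],[0,0,0.12]], rot=[[0,0,0],[0,0,0],[0,0,0],[0,0,0],[0,0,0]])

```text
clock: 24.32
eef_pos: [577.4, -176.7, 190.5]
tcp_rot: [-3.142, 0.0, -0.193]
contact_force: [0.2, 0.0, 0.1]
opening: 0.264
grasp_force: 84.6
```

Request:
play_rows(dp=[[0,0,0],[0,0,0],[0,0,0],[0,0,0]], rot=[[0,0,0],[0,0,0],[0,0,0],[0,0,0]], fingers=0.48)

```text
clock: 24.65
eef_pos: [577.4, -176.8, 190.7]
tcp_rot: [3.142, -0.0, -0.193]
contact_force: [0.1, -0.4, -0.1]
opening: 0.478
grasp_force: 0.0
```

Request:
play_rows(dp=[[0,0,-0.3],[0,0,-0.8],[0,0,-1.4],[0,0,-2],[0,0,-2]], rot=[[0,0,0],[0,0,0],[0,0,0],[0,0,0],[0,0,0]])

```text
clock: 25.07
eef_pos: [579.8, -177.5, 276.8]
tcp_rot: [3.141, -0.008, -0.193]
contact_force: [0.7, 0.3, 0.4]
opening: 0.485
grasp_force: 0.0
```

Run:
```python
from h import *
s=telemetry.sense(); F=cams(); s=telemetry.sense()
n="scene"; h=cv2.cvtColor(F[n]["color"],cv2.COLOR_RGB2HSV); m=cv2.inRange(h,(100,120,60),(125,255,255));k,l,st,c=cv2.connectedComponentsWithStats(m)
print(n,[(c[i].round(1).tolist(),int(st[i,4])) for i in range(1,k) if st[i,4]>8 and 255<c[i][0]<400 and 130<c[i][1]<280])
for t in(0,-.055): 
    P=P0.copy();P[3]=t; print(t,proj(F[n],[b+np.array([0,0,38]) for b in bar(P,[[-24,120,0],[-26,60,0],[-24,-120,0]])]).round(1).tolist())
print(s["eef_pos"],tomove(s,[386.2,-235.5,200],-.14))
```

```text
scene [([303.0, 159.4], 75), ([318.9, 164.8], 83), ([380.9, 181.7], 110), ([297.5, 229.9], 108)]
0 [[301.4, 157.6], [318.9, 163.9], [380.5, 184.6]]
-0.055 [[301.4, 160.0], [318.8, 165.2], [380.7, 181.9]]
[ 577.99145578 -177.00460702  272.49937197] (array([-4.431,  2.353,  1.801]), array([ 0.004, -0.027, -0.503]))
```

Request:
play_rows(dp=[[-0.9,0.4,0],[-1.8,0.9,0],[-2.7,1.4,0.2],[-3.5,1.9,0.6],[-4.3,2.35,1.2]], rot=[[0,0,-0.2],[0,0,-0.5],[0,0,-0.5],[0,0,-0.5],[0,0,-0.5]])

```text
clock: 25.58
eef_pos: [390.6, -236.0, 224.0]
tcp_rot: [3.141, -0.001, -0.14]
contact_force: [0.8, -0.5, -0.3]
opening: 0.483
grasp_force: 0.0
```

Request:
play_rows(dp=[[-0.1,0,0.3],[-0.13,0,0.6],[-0.13,0,0.6],[-0.13,0,0.6]], rot=[[0,0,0],[0,0,0],[0,0,0],[0,0,0]])

```text
clock: 25.92
eef_pos: [386.5, -234.5, 199.3]
tcp_rot: [-3.141, 0.002, -0.141]
contact_force: [-0.6, -0.2, 0.1]
opening: 0.481
grasp_force: 0.0
```

Run:
```python
from h import *
optics.grab_frame("wrist"); s=telemetry.sense(); f=wristify(optics.grab_frame("wrist"),s); s2=telemetry.sense(); print(s2["eef_pos"],s2["tcp_rot"])
q=fitblock(f,(386.2,-235.5),-.17); print(np.round(q,3))
print(tomove(s2,[q[0],q[1],112],q[2]))
W=f["color"][150:300,180:380,::-1]; cv2.imwrite("pics/w6.png",cv2.resize(np.ascontiguousarray(W),None,fx=3,fy=3,interpolation=cv2.INTER_CUBIC))
```

```text
[ 387.71126818 -234.88681642  200.31780841] [ 3.14147429e+00 -3.04735621e-04 -1.39852160e-01]
1187 963
[ 3.86652e+02 -2.35476e+02  1.70000e-02  1.78000e-01]
(array([-0.025,  0.018,  2.208]), array([ 1.000e-03, -3.000e-03, -1.501e+00]))
```

View pics/w6.png

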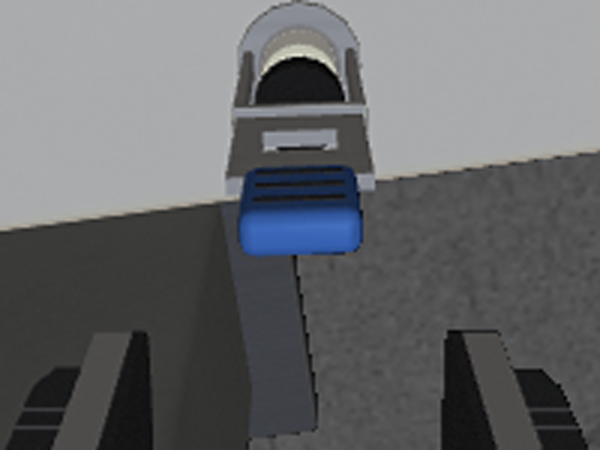

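The black block is square to and centred between the fingers. Grasp and lift.

Request:
play_rows(dp=[[-0.01,0.01,0.5],[-0.01,0.01,1.2],[-0.01,0.01,1.9],[-0.01,0.01,2.2],[-0.01,0.01,2.2]], rot=[[0,0,0],[0,0,0],[0,0,0],[0,0,0],[0,0,0]])

```text
clock: 26.43
eef_pos: [385.9, -234.2, 110.0]
tcp_rot: [-3.14, 0.004, -0.139]
contact_force: [-0.6, 0.5, -0.8]
opening: 0.48
grasp_force: 0.0
```

Request:
play_rows(dp=[[0,0,0],[0,0,0],[0,0,0],[0,0,0],[0,0,0]], rot=[[0,0,0],[0,0,0],[0,0,0],[0,0,0],[0,0,0]], fingers=0.1)

```text
clock: 26.85
eef_pos: [387.6, -235.6, 113.1]
tcp_rot: [3.141, -0.002, -0.14]
contact_force: [-1.8, 0.1, 8.2]
opening: 0.265
grasp_force: 97.7
```

Request:
play_rows(dp=[[0,0,-0.2],[0,0,-0.7],[0,0,-1.4],[0,0,-2.1],[0,0,-2.1]], rot=[[0,0,0],[0,0,0],[0,0,0],[0,0,0],[0,0,0]])

```text
clock: 27.27
eef_pos: [389.1, -236.7, 201.2]
tcp_rot: [3.139, -0.007, -0.14]
contact_force: [1.6, -1.2, 0.5]
opening: 0.261
grasp_force: 96.7
```

```bash
cat >> h.py <<'E'
P2=P0.copy();P2[3]=-.055
E
python3 - <<'E'
from h import *
optics.grab_frame("wrist"); s=telemetry.sense(); print(s["eef_pos"],s["tcp_rot"],s["contact_force"],tomove(s,barT(P2,-108,-60,25.5),P0[2]),barT(P2,-66,-60,0))
E
```

```text
[ 388.33771998 -236.18478883  199.05745656] [ 3.13919705 -0.00542934 -0.14029294] [ 0.39572854  0.55455199 -1.02173481] (array([2.304, 0.763, 0.021]), array([ 0.022, -0.052,  0.498])) [ 516.56864324 -287.33501122  173.2983365 ]
```

Request:
play_rows(dp=[[0.5,0.15,-0.05],[1.0,0.35,-0.05],[1.6,0.55,-0.05],[2.2,0.76,-0.05],[2.35,0.76,-0.05]], rot=[[0,0,0.2],[0,0,0.5],[0,0,0.5],[0,0,0.5],[0,0,0.5]])

```text
clock: 27.73
eef_pos: [478.1, -280.0, 197.4]
tcp_rot: [3.141, -0.002, -0.193]
contact_force: [-0.2, 0.8, -0.7]
opening: 0.262
grasp_force: 96.7
```

Request:
play_rows(dp=[[0,0,0],[0,0,0]], rot=[[0,0,0],[0,0,0]])

```text
clock: 27.9
eef_pos: [474.5, -277.7, 196.9]
tcp_rot: [-3.141, 0.002, -0.192]
contact_force: [-0.1, 0.1, -0.5]
opening: 0.261
grasp_force: 96.7
```

```bash
python3 -c "
from h import *
look(P2,'RI',25.1,'pics/w7.png')"
```

```text
eye bar x -109.5  y err 1.4  z err -1.3 [-3.141e+00  2.000e-03 -1.930e-01] [-0.9 -0.4 -0.3] 27.95
pred tip,root [281.9 164.9] [282.1  32.7] eye [[278.7 252.1]]
-60 152 pred col 281.9 edges [(np.float64(294.5), 78), (np.float64(267.5), -72), (np.float64(293.5), -25), (np.float64(268.5), 16), (np.float64(292.5), -14)]
-54 138 pred col 281.9 edges [(np.float64(267.5), -70), (np.float64(294.5), 40), (np.float64(295.5), 31), (np.float64(293.5), -22), (np.float64(268.5), 14)]
-48 124 pred col 281.9 edges [(np.float64(295.5), 52), (np.float64(267.5), -43), (np.float64(266.5), -26), (np.float64(293.5), -17), (np.float64(268.5), 16)]
dark x: [-31, -30, -29, -28]
```

Request:
play_rows(dp=[[0.2,0.03,-0.02],[0.4,0.03,-0.02],[0.65,0.03,-0.02],[0.88,0.03,-0.02],[0.93,0.03,-0.02]], rot=[[0,0,0],[0,0,0],[0,0,0],[0,0,0],[0,0,0]])

```text
clock: 28.42
eef_pos: [513.8, -287.2, 198.9]
tcp_rot: [3.141, -0.001, -0.192]
contact_force: [-0.5, -0.2, -0.9]
opening: 0.264
grasp_force: 96.7
```

Request:
play_rows(dp=[[0.05,0,0],[0.1,0,0],[0.15,0,0],[0.2,0,0],[0.25,0,0]], rot=[[0,0,0],[0,0,0],[0,0,0],[0,0,0],[0,0,0]])

```text
clock: 28.83
eef_pos: [521.6, -288.6, 198.7]
tcp_rot: [-3.142, 0.0, -0.193]
contact_force: [0.1, 1.0, -0.8]
opening: 0.265
grasp_force: 96.7
```

```bash
python3 -c "
from h import *
rep(P2,'RI',25.1)"
```

```text
eye bar x -60.8  y err -0.3  z err 0.3 [-3.142  0.    -0.193] [ 0.1  1.  -0.8] 28.8333
```

Request:
play_rows(dp=[[0.05,0,0],[0.1,0,0.01],[0.15,0,0.01],[0.2,0,0.01],[0.25,0,0.01]], rot=[[0,0,0],[0,0,0],[0,0,0],[0,0,0],[0,0,0]])

```text
clock: 29.25
eef_pos: [531.6, -290.6, 198.3]
tcp_rot: [3.142, -0.0, -0.193]
contact_force: [-0.4, 0.7, -0.4]
opening: 0.262
grasp_force: 96.7
```

Request:
play_rows(dp=[[0.03,0,0],[0.06,0,0],[0.09,0,0],[0.12,0,0],[0.14,0,0]], rot=[[0,0,0],[0,0,0],[0,0,0],[0,0,0],[0,0,0]])

```text
clock: 29.67
eef_pos: [537.0, -291.6, 198.3]
tcp_rot: [3.142, 0.0, -0.193]
contact_force: [-0.1, -0.7, 0.2]
opening: 0.265
grasp_force: 96.7
```

Request:
play_rows(dp=[[0.01,0,0],[0.02,0,0],[0.03,0,0],[0.04,0,0],[0.05,0,0]], rot=[[0,0,0],[0,0,0],[0,0,0],[0,0,0],[0,0,0]])

```text
clock: 30.08
eef_pos: [538.9, -292.0, 198.3]
tcp_rot: [-3.142, 0.0, -0.193]
contact_force: [-0.6, -0.6, -0.8]
opening: 0.263
grasp_force: 96.7
```

```bash
python3 -c "
from h import *
rep(P2,'RI',25.1)"
```

```text
eye bar x -43.2  y err -0.3  z err -0.1 [-3.142  0.    -0.193] [-0.6 -0.6 -0.8] 30.0833
```

Request:
play_rows(dp=[[0.01,0,0],[0.02,0,0],[0.03,0,0],[0.04,0,0]], rot=[[0,0,0],[0,0,0],[0,0,0],[0,0,0]])

```text
clock: 30.42
eef_pos: [540.5, -292.3, 198.3]
tcp_rot: [3.142, 0.0, -0.193]
contact_force: [-1.0, -0.0, -0.3]
opening: 0.263
grasp_force: 96.7
```

Request:
play_rows(dp=[[0.01,0,0],[0.02,0,0],[0.03,0,0]], rot=[[0,0,0],[0,0,0],[0,0,0]])

```text
clock: 30.67
eef_pos: [541.5, -292.5, 198.2]
tcp_rot: [-3.142, 0.0, -0.193]
contact_force: [-1.3, 0.7, -0.2]
opening: 0.263
grasp_force: 96.7
```

Request:
play_rows(dp=[[0.008,0,0],[0.015,0,0],[0.022,0,0]], rot=[[0,0,0],[0,0,0],[0,0,0]])

```text
clock: 30.92
eef_pos: [542.2, -292.6, 198.2]
tcp_rot: [-3.142, 0.001, -0.193]
contact_force: [-2.4, 1.0, -0.3]
opening: 0.261
grasp_force: 96.7
```

Request:
play_rows(dp=[[0.005,0,0],[0.01,0,0],[0.015,0,0]], rot=[[0,0,0],[0,0,0],[0,0,0]])

```text
clock: 31.17
eef_pos: [542.8, -292.7, 198.2]
tcp_rot: [-3.141, 0.001, -0.193]
contact_force: [-3.0, 0.4, 0.7]
opening: 0.262
grasp_force: 96.8
```

Request:
play_rows(dp=[[0.005,0,0],[0.01,0,0],[0.013,0,0]], rot=[[0,0,0],[0,0,0],[0,0,0]])

```text
clock: 31.42
eef_pos: [543.3, -292.8, 198.2]
tcp_rot: [-3.141, 0.001, -0.193]
contact_force: [-3.3, 0.6, -1.1]
opening: 0.26
grasp_force: 96.8
```

Request:
play_rows(dp=[[0.005,0,0],[0.01,0,0],[0.012,0,0]], rot=[[0,0,0],[0,0,0],[0,0,0]])

```text
clock: 31.67
eef_pos: [543.9, -292.9, 198.2]
tcp_rot: [-3.142, 0.001, -0.193]
contact_force: [-5.0, 0.7, -0.7]
opening: 0.264
grasp_force: 96.8
```

Request:
play_rows(dp=[[0.005,0,0],[0.01,0,0],[0.012,0,0]], rot=[[0,0,0],[0,0,0],[0,0,0]])

```text
clock: 31.92
eef_pos: [544.4, -293.0, 198.2]
tcp_rot: [-3.142, 0.0, -0.193]
contact_force: [-5.0, 0.9, 0.3]
opening: 0.264
grasp_force: 96.8
```

Request:
play_rows(dp=[[0.005,0,0],[0.01,0,0],[0.012,0,0]], rot=[[0,0,0],[0,0,0],[0,0,0]])

```text
clock: 32.17
eef_pos: [544.8, -293.1, 198.2]
tcp_rot: [-3.142, 0.001, -0.193]
contact_force: [-5.0, 0.7, -0.1]
opening: 0.264
grasp_force: 96.8
```

Request:
play_rows(dp=[[0.005,0,0],[0.01,0,0],[0.01,0,0]], rot=[[0,0,0],[0,0,0],[0,0,0]])

```text
clock: 32.42
eef_pos: [545.2, -293.1, 198.2]
tcp_rot: [-3.141, 0.001, -0.193]
contact_force: [-4.5, 0.4, -0.8]
opening: 0.263
grasp_force: 96.8
```

Request:
play_rows(dp=[[0.005,0,0],[0.01,0,0],[0.01,0,0]], rot=[[0,0,0],[0,0,0],[0,0,0]])

```text
clock: 32.67
eef_pos: [545.6, -293.2, 198.2]
tcp_rot: [-3.141, 0.001, -0.193]
contact_force: [-4.3, 0.9, -1.4]
opening: 0.266
grasp_force: 96.8
```

Request:
play_rows(dp=[[0.005,0,0],[0.01,0,0],[0.01,0,0]], rot=[[0,0,0],[0,0,0],[0,0,0]])

```text
clock: 32.92
eef_pos: [545.9, -293.3, 198.2]
tcp_rot: [-3.141, 0.001, -0.193]
contact_force: [-5.2, 1.3, -0.4]
opening: 0.263
grasp_force: 96.8
```

Request:
play_rows(dp=[[0.005,0,0],[0.01,0,0],[0.01,0,0]], rot=[[0,0,0],[0,0,0],[0,0,0]])

```text
clock: 33.17
eef_pos: [546.3, -293.3, 198.1]
tcp_rot: [-3.141, 0.001, -0.193]
contact_force: [-5.1, 0.8, -0.1]
opening: 0.258
grasp_force: 96.8
```

Request:
play_rows(dp=[[0.005,0,0],[0.01,0,0],[0.01,0,0]], rot=[[0,0,0],[0,0,0],[0,0,0]])

```text
clock: 33.42
eef_pos: [546.9, -293.4, 198.2]
tcp_rot: [-3.141, 0.0, -0.193]
contact_force: [-3.7, 0.9, -1.6]
opening: 0.264
grasp_force: 96.8
```

Request:
play_rows(dp=[[0.005,0,0],[0.01,0,0],[0.01,0,0]], rot=[[0,0,0],[0,0,0],[0,0,0]])

```text
clock: 33.67
eef_pos: [548.4, -293.9, 198.6]
tcp_rot: [3.141, -0.002, -0.193]
contact_force: [0.7, -0.2, -0.5]
opening: 0.266
grasp_force: 96.7
```

Third click. Lower, release, retreat, then verify.

Request:
play_rows(dp=[[0.005,0,0],[0.008,0,0],[0.008,0,0]], rot=[[0,0,0],[0,0,0],[0,0,0]])

```text
clock: 33.92
eef_pos: [548.4, -293.9, 198.6]
tcp_rot: [3.141, -0.001, -0.193]
contact_force: [0.1, 0.0, -1.2]
opening: 0.262
grasp_force: 96.7
```

Request:
play_rows(dp=[[0,0,0.03],[0,0,0.06],[0,0,0.09],[0,0,0.12],[0,0,0.12]], rot=[[0,0,0],[0,0,0],[0,0,0],[0,0,0],[0,0,0]])

```text
clock: 34.33
eef_pos: [547.7, -293.8, 193.3]
tcp_rot: [3.142, -0.0, -0.193]
contact_force: [0.3, -0.2, 0.4]
opening: 0.261
grasp_force: 96.8
```

Request:
play_rows(dp=[[0,0,0],[0,0,0],[0,0,0],[0,0,0]], rot=[[0,0,0],[0,0,0],[0,0,0],[0,0,0]], fingers=0.48)

```text
clock: 34.67
eef_pos: [547.7, -293.6, 193.5]
tcp_rot: [-3.141, 0.0, -0.193]
contact_force: [-0.4, 0.5, 0.6]
opening: 0.483
grasp_force: 0.0
```

Request:
play_rows(dp=[[0,0,-0.3],[0,0,-0.8],[0,0,-1.4],[0,0,-2],[0,0,-2]], rot=[[0,0,0],[0,0,0],[0,0,0],[0,0,0],[0,0,0]])

```text
clock: 35.08
eef_pos: [549.9, -294.9, 279.7]
tcp_rot: [3.139, -0.008, -0.193]
contact_force: [0.9, -0.2, 0.3]
opening: 0.481
grasp_force: 0.0
```

Request:
play_rows(dp=[[-0.5,0,0],[-1.2,0,0],[-2,0,0],[-2.5,0,0],[-2.5,0,0]], rot=[[0,0,0],[0,0,0],[0,0,0],[0,0,0],[0,0,0]])

```text
clock: 35.5
eef_pos: [446.0, -273.6, 273.9]
tcp_rot: [-3.141, 0.002, -0.193]
contact_force: [0.1, 0.4, -0.2]
opening: 0.478
grasp_force: 0.0
```

Request:
play_rows(dp=[[0,0,0],[0,0,0],[0,0,0],[0,0,0],[0,0,0]], rot=[[0,0,0],[0,0,0],[0,0,0],[0,0,0],[0,0,0]])

```text
clock: 35.92
eef_pos: [450.1, -274.6, 273.3]
tcp_rot: [-3.141, 0.0, -0.192]
contact_force: [0.9, -0.5, -0.1]
opening: 0.482
grasp_force: 0.0
```

Run:
```python
from h import *
for i in range(2):
    F=cams()
    for n in F:
        h=cv2.cvtColor(F[n]["color"],cv2.COLOR_RGB2HSV); m=cv2.inRange(h,(100,120,60),(125,255,255));k,l,st,c=cv2.connectedComponentsWithStats(m)
        print(n,[(c[i].round(1).tolist(),int(st[i,4])) for i in range(1,k) if st[i,4]>8 and 255<c[i][0]<400 and 130<c[i][1]<280])
        print(proj(F[n],bar(P1,[[-26,120,38],[-26,60,38],[-32,-60,38],[-26,-120,38]])).round(1).tolist())
S=cv2.resize(np.ascontiguousarray(F["scene"]["color"][130:270,280:420,::-1]),(560,560),interpolation=cv2.INTER_CUBIC); cv2.imwrite("pics/end.png",S)
```

```text
scene [([303.1, 156.7], 74), ([319.0, 164.2], 71), ([356.9, 178.1], 105), ([380.9, 184.7], 111)]
[[300.9, 157.8], [318.9, 163.9], [356.7, 178.1], [380.0, 184.9]]
top [([273.5, 165.4], 32), ([295.0, 172.1], 32)]
[[273.6, 167.5], [295.2, 171.8], [338.3, 182.7], [360.6, 185.0]]
scene [([303.0, 156.7], 75), ([319.0, 164.2], 70), ([356.8, 178.1], 106), ([380.9, 184.7], 111)]
[[300.9, 157.8], [318.9, 163.9], [356.7, 178.1], [380.0, 184.9]]
top [([273.5, 165.4], 32), ([294.8, 172.1], 32)]
[[273.6, 167.5], [295.2, 171.8], [338.3, 182.7], [360.6, 185.0]]
```

View pics/end.png

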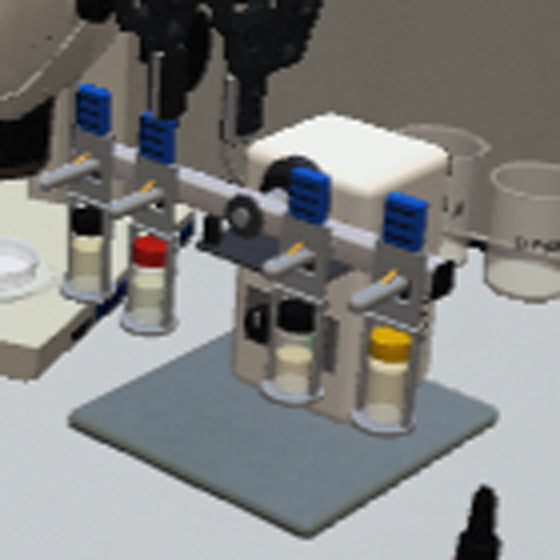

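All four carriers hang upright behind their catches, with blocks at (93,110), (157,138), (309,195) and (406,222). The bar is level and at rest, and the gripper is clear. Handing in.

```bash
python3 -c "
from rig import r
print(r.sign_off())"
```

```text
the job is handed in; nothing more can be done
None
```

I hung all three carriers (yellow on the right outer peg, red on the left inner, black on the right inner), each clicking home at about 6 N or less on the wrist sensor; the final pictures show the bar level and at rest with the gripper clear, and I handed the job in at about 36 s, though the hand-in returned no verdict.

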